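Make up two repair kits from the bench stock

ROBOT

A 7-joint arm with a two-finger parallel gripper is mounted at the origin on the work surface. World frame = base frame: x ahead of the robot, y to its left, z up, the work surface at z = 0. Lengths are in m, angles in degrees, forces in N, time in s.
With the tool pointing down it reaches from about 0.35 to 0.9 m from the base axis. Payload 19.9 kg.
Tool frame: the origin (TCP) lies midway between the tips of the shut fingers; the grasp point (between the pads) lies 19 mm behind it; z points along the fingers, y is the direction in which the jaws open and shut (so a half turn about z gives the same grasp; the last joint's range is limited). The gripper opens to 94 mm and grips with 3 to 60 N. Pads are 16 mm wide; open, the fingers measure 119 mm over their backs; the gripper's body (75 mm by 177 mm) begins 78 mm behind the grasp point.
Start: joints at [-66.778, 23.915, -0.59, 92.452, 0.269, 63.638, -3.037], TCP at [0.27, 0.564, 0.205] pointing down, gripper open.
Joint ranges: [-161.28, 161.28], [-22.2, 115.67], [-73.04, 71.86], [3.21, 147.25], [-68.34, 248.33], [10.77, 114.83], [-161.83, 161.83]. Speed limits (degrees/s): [108.29, 108.29, 136.94, 136.94, 172.46, 172.46, 172.46].

INTERFACE

Orientations are given as [roll, pitch, yaw] about the fixed x, y, z axes, in that order (R = Rz(yaw) Ry(pitch) Rx(roll)).
In Python, from plant import * gives the robot as it stands.
- The arm moves only by the tool play_rows, never from a script. Its argument "targets" is a list of rows, each a list of 3 entries, a list of its own where there are three numbers: the shift along the tool's x, y, z in cm, then the turn about the tool's z in degrees, then the opening in per cent of the stroke, from 0 (shut) to 100 (fully open). In form: [[[dx, dy, dz], spin, fingers], ...]. A call has 1 to 20 rows; each row shifts and turns the pose as measured when the row begins, along the tool's axes as they then stand; what a row does not reach is not made up. A row lasts 1/10 s, in which the tool goes at most 50 mm and 8.59 degrees, less where a joint would pass 70% of its speed; a pose out of reach is approached as far as the arm can. A call is refused whole if a number of a shift passes 5 or a number of a turn 8.59, either way. A call with a gripper value outside its range is refused whole. The fingers move at their own pace and stop on an object; the grip force is fixed at half the most. Time passes only in rows, so rows that do not move let the fingers close. It gives the time, the measured TCP pose, the force and the opening at its end, in the units of the state.
- read_state(): the state, without advancing time (a new reading comes with each control period).
- capture(name): name is "side" or "top" or "wrist"; returns (picture, depth): 384x512x3 uint8, blue, green, red; 384x512 float32, m along the optical axis (not along the pixel's ray), 0 where there is no reading.
- get_calibration(name): a dict with "fovy" (degrees; the focal length in pixels is half the picture's height over the tangent of half this angle, whatever the lens; pixels are square), "cx", "cy" (the principal point, pixels), "dist_coeffs" ([k1, k2, p1, p2, k3] as OpenCV has them; the pictures are not rectified), "extrinsics" (4x4, takes a point from world to camera coordinates). Camera axes: x right, y down, z forward; pixel columns grow to the right and rows downward; lengths in m; the calibration is good to about 2 mm. A picture is of the moment at which its call begins: read the wrist's pose just before it. get_calibration takes no time and is no camera call; for the wrist camera it gives the pose at the moment of the call.
- hand_in(): hands the job in, once; it reports no verdict.
The state is a dict: "time": time; "joint_pos": joint angles; "qvel": joint speeds; "joint_torque": joint torques, N m; "tool_pos": TCP position; "tcp_rot": TCP orientation; "contact_force": force on the tool from outside, world axes, zero at the start; "torque": the same for the moment, N m; "finger_gap": finger opening in m.
Only numpy, scipy, OpenCV 4.12 (cv2) and the standard library are available. Lean on these libraries where they do the work, as an engineer would, in place of code of your own. Each camera call takes 0.05 s, during which the arm holds its last target.

TASK

Make up the two repair kits. The tray with the clip rail gets the fan lying flat in its large cell, the squat capacitor standing in its small cell, and the probe rod pressed into the two spring clips until both ends snap fully home; the plain tray gets the heat sink in its large cell, fins up, and the tall capacitor standing in its small cell. Set everything down without dropping it, let go, and leave the solder reel and the hand meter where they are.

Things in the scene. Friction and masses are not known exactly. Their poses are not given: they have to be found in the camera images.
- clip_tray: Shallow grey kit tray, fixed, clip rail along its +x side. Origin: on the bench under the centre of its cell part, 86 (x) by 159 (y), 14 high, walls and floor 3 thick. A divider makes two cells, both 80 long in x, centred at x = 0: the LARGE cell, 92 in y, centred at y = -30.5; the SMALL cell, 58 in y, centred at y = +47.5. The rail's line is at x = +72.
- clip_rail: Clip rail, 6 high, along y, fixed to clip_tray. Origin: on the bench under its line's middle. At y = -52 and +52 a brass clip, 14 wide, mouth up: two sprung jaws, lips 26 apart at the top (39 high) narrowing at 45 degrees to a 6 throat (28 high). A 10 rod pressed straight down (4 to 10 N for both) spreads them, snaps in and rests with its axis 24 above the bench, centred by the jaws.
- plain_tray: Shallow grey kit tray without clips, fixed. Origin: on the bench under its centre. 86 (x) by 159 (y), 14 high, walls and floor 3 thick. A divider makes two cells, both 80 long in x, centred at x = 0: the LARGE cell, 92 in y, centred at y = +30.5; the SMALL cell, 58 in y, centred at y = -47.5.
- fan: Square black cooling fan, 50 x 50 x 25 high, lying flat, grey blades upward. Origin: centre of the underside; x and y along its sides, z up.
- heat_sink: Bare aluminium heat sink, 60 (x) by 40 (y), 40 high, plate below and thin fins upward; the fins run along x, so it is gripped across y on its flat outer fins. Origin: centre of the underside.
- tall_capacitor: Tall black can capacitor with an aluminium top, 30 in diameter, 55 high, standing upright. Origin: centre of the underside, z up.
- squat_capacitor: Squat black can capacitor with an aluminium top, 40 in diameter, 30 high, standing upright. Origin: centre of the underside, z up.
- probe: Double-ended test probe lying on the bench, 170 long along its y: a black square grip in the middle, 16 wide (x), 16 high, 40 long, and on either side a steel rod, 10 in diameter, to y = +-75, with a small brass point. Both ends are alike. Origin: underside of the grip's middle; the rod's axis is 8 above it. In the clips the grip lies between them.
- solder_reel: Bystander: grey solder reel standing on end, 60 in diameter, 46 high. Origin: centre of the underside. Leave alone.
- meter: Bystander: grey hand meter with a black dial, 78 (x) by 150 (y), 34 high (dial 43). Origin: centre of the underside. Leave alone.
There are look-alikes about, which are no part of the job. Leave any orange look-alike of the tall_capacitor alone. Leave any blue look-alike of the fan alone.

How it is judged (in metres and radians):
At the end, for the whole second after the job is handed in: Fan, squat capacitor, heat sink, tall capacitor each upright (0.12 rad) on the floor (8 mm) of its cell; probe origin 12 to 19.5 mm above the tray's underside, within 4 mm of the rail line, 24 mm of its middle, 0.06 rad of its direction. All released, at rest (20 mm/s) (x of fan in the frame of clip_tray between -0.019 and 0.019 m and y of fan in the frame of clip_tray between -0.0555 and -0.0055 m and z of fan in the frame of clip_tray between -0.002 and 0.008 m and angle between each of fan, squat_capacitor, heat_sink, tall_capacitor's own z axis and vertical below 0.12 rad and x of squat_capacitor in the frame of clip_tray between -0.023 and 0.023 m and y of squat_capacitor in the frame of clip_tray between 0.0345 and 0.0605 m and z of squat_capacitor in the frame of clip_tray between -0.002 and 0.008 m and x of heat_sink in the frame of plain_tray between -0.023 and 0.023 m and y of heat_sink in the frame of plain_tray between 0.0005 and 0.0605 m and z of heat_sink in the frame of plain_tray between -0.002 and 0.008 m and x of tall_capacitor in the frame of plain_tray between -0.028 and 0.028 m and y of tall_capacitor in the frame of plain_tray between -0.0655 and -0.0295 m and z of tall_capacitor in the frame of plain_tray between -0.002 and 0.008 m and x of probe in the frame of clip_rail between -0.004 and 0.004 m and y of probe in the frame of clip_rail between -0.024 and 0.024 m and z of probe in the frame of clip_rail between 0.012 and 0.0195 m and angle between the y axis of probe and the y axis of clip_rail, either way round below 0.06 rad and linear speed of each of fan, squat_capacitor, probe, heat_sink, tall_capacitor below 0.02 m/s and contact force between each of fan, squat_capacitor, probe, heat_sink, tall_capacitor and the fingers below 0.05 N); the robot touches nothing.
It fails at once if a kit part is dropped (falls freely faster than 0.9 m/s, a drop of about 40 mm) ((linear speed of fan above 0.9 m/s and contact force between fan and anything else below 0.02 N) or (linear speed of squat_capacitor above 0.9 m/s and contact force between squat_capacitor and anything else below 0.02 N) or (linear speed of probe above 0.9 m/s and contact force between probe and anything else below 0.02 N) or (linear speed of heat_sink above 0.9 m/s and contact force between heat_sink and anything else below 0.02 N) or (linear speed of tall_capacitor above 0.9 m/s and contact force between tall_capacitor and anything else below 0.02 N)).
It fails at once if the solder reel is disturbed (moved more than 25 mm) (distance of solder_reel from where it was at the start of the episode above 0.025 m).
It fails at once if the hand meter is disturbed (moved more than 25 mm) (distance of meter from where it was at the start of the episode above 0.025 m).
It also fails if it takes over 122 s, if anything falls off the work surface, if the arm or the gripper's body presses on something with over 40 N, if the wrist force passes 120 N, or if a joint passes its speed limit or range.

## Working session

There is one attempt and no reset: what is moved stays moved. The work goes in short steps, Python scripts to look and compute and a tool call to move; the robot and the scene stay as the last step left them, time stands still between calls to the robot, and variables do not carry over. Pictures are saved under pics/ and viewed, and the job is handed in when it is done.

Besides the shell and the picture viewer there is one more tool, called after "Emit:" by a JSON object that holds its "op" and its "data". play_rows: Moves the arm, as the interface text tells. Its arguments: {"type":"object","properties":{"targets":{"type":"array","items":{"type":"array"}}},"required":["targets"]}

```bash
ls; mkdir -p pics; python3 - <<'E'
from plant import *
import cv2
print(read_state())
for n in("side","top","wrist"):
    p,d=capture(n);cv2.imwrite(f"pics/{n}0.png",p);c=get_calibration(n);print(n,c)
    import numpy as np; np.save(f"pics/{n}0.npy",d)
E
```

```text
pics
{'time': 0.0, 'joint_pos': array([-66.77942509,  23.95006684,  -0.5913858 ,  92.48337541,
         0.26966358,  63.63778533,  -3.03853331]), 'qvel': array([-0.00180026, -0.03146783,  0.01199461,  0.04870125, -0.01417637,
       -0.02262901, -0.08022586]), 'joint_torque': array([-3.20104473e-04, -8.51230574e+01,  6.38262872e-01, -4.26010251e+01,
       -4.89512435e-02,  1.84068986e-02,  1.32230689e-04]), 'tool_pos': array([0.26988399, 0.56332643, 0.20481888]), 'tcp_rot': array([-1.79930328e+02,  5.11009269e-03,  1.54401402e+02]), 'contact_force': array([ 0.28596527, -0.29535707, -0.60417987]), 'torque': array([ 0.02417443, -0.00860624, -0.02422136]), 'finger_gap': 0.09398067575967807}
side {'fovy': 45.467843057081, 'cx': 257.5579453117612, 'cy': 190.5342319511912, 'dist_coeffs': array([-0.16251236,  0.        ,  0.        ,  0.        ,  0.        ]), 'extrinsics': array([[ 0.80520558, -0.59292312, -0.00928123, -0.46904534],
       [-0.35895301, -0.47489021, -0.80351231,  0.26485499],
       [ 0.47201346,  0.65032412, -0.59521579,  0.90141714],
       [ 0.        ,  0.        ,  
[... 188 characters left out ...]
   ]), 'extrinsics': array([[ 0.01212026, -0.99983007,  0.01389026, -0.00829527],
       [-0.98051473, -0.0146077 , -0.1959017 ,  0.55965753],
       [ 0.19607131, -0.01124522, -0.98052516,  0.94921084],
       [ 0.        ,  0.        ,  0.        ,  1.        ]])}
wrist {'fovy': 71.6566481166459, 'cx': 257.03878945072734, 'cy': 191.00503306771557, 'dist_coeffs': array([-0.03982931,  0.        ,  0.        ,  0.        ,  0.        ]), 'extrinsics': array([[ 0.431727  ,  0.90200365, -0.00110106, -0.62475201],
       [ 0.86740231, -0.41483024,  0.27482558, -0.0289909 ],
       [ 0.24743693, -0.11960469, -0.96149347,  0.39121899],
       [ 0.        ,  0.        ,  0.        ,  1.        ]])}
```

View pics/top0.png

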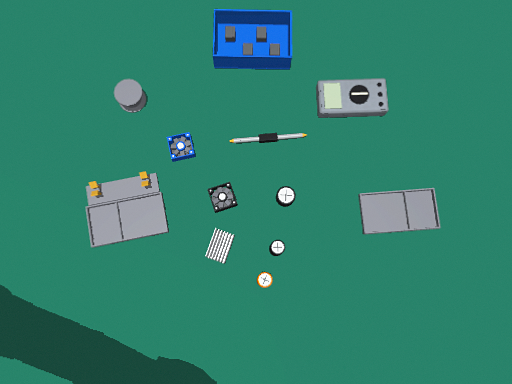

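View pics/side0.png

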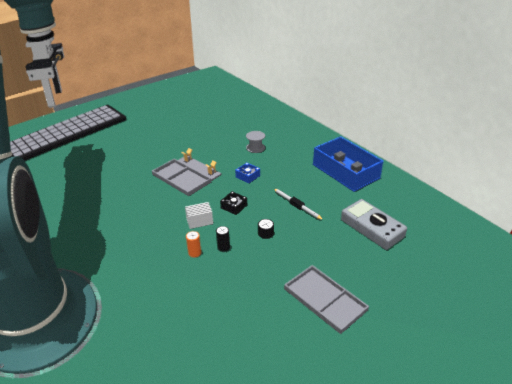

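View pics/wrist0.png

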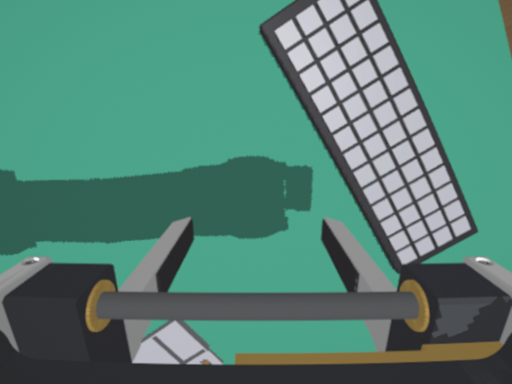

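```bash
cat > h.py <<'E'
import numpy as np,cv2
def K(c):
    f=192/np.tan(np.radians(c["fovy"]/2)); return np.array([[f,0,c["cx"]],[0,f,c["cy"]],[0,0,1.]])
def p2w(c,u,v,z):
    n=cv2.undistortPoints(np.array([[[u,v]]],float),K(c),c["dist_coeffs"])[0,0]
    R=c["extrinsics"][:3,:3];t=c["extrinsics"][:3,3]
    o=-R.T@t; d=R.T@np.array([n[0],n[1],1]); return o+d*(z-o[2])/d[2]
def w2p(c,P):
    E=c["extrinsics"]; return cv2.projectPoints(np.array(P,float).reshape(-1,1,3),cv2.Rodrigues(E[:3,:3])[0],E[:3,3],K(c),c["dist_coeffs"])[0][:,0]
def cloud(c,d):
    v,u=np.mgrid[0:384,0:512]; n=cv2.undistortPoints(np.stack([u.ravel(),v.ravel()],1)[:,None].astype(float),K(c),c["dist_coeffs"])[:,0]
    P=np.c_[n,np.ones(len(n))]*d.reshape(-1,1); E=c["extrinsics"]
    return ((P-E[:3,3])@E[:3,:3]).reshape(384,512,3)
def crop(p,u0,v0,u1,v1,s,name):
    cv2.imwrite(name,cv2.resize(p[v0:v1,u0:u1],None,fx=s,fy=s,interpolation=cv2.INTER_CUBIC))
E
python3 - <<'E'
from plant import *
from h import *
p=cv2.imread("pics/top0.png")
crop(p,75,165,175,250,8,"pics/c1.png")
crop(p,200,120,310,195,7,"pics/c2.png")
crop(p,200,175,310,255,7,"pics/c3.png")
crop(p,350,180,450,240,8,"pics/c4.png")
# rough
c=get_calibration("top")
for n,u,v,z in [("fan",222,197,.025),("hs",220,246,.04),("tall",277.5,247,.055),("squat",286,196,.03),("probe",268.5,138,.016),("orange",265,280,.055)]:
    print(n,p2w(c,u,v,z))
d=np.load("pics/top0.npy");P=cloud(c,d)
print(P[300,300],P[196,286],P[247,277],P[246,222],P[197,222],P[138,268])
E
```

```text
fan [0.54485336 0.0583922  0.025     ]
hs [0.44173997 0.05932958 0.04      ]
tall [ 0.44008438 -0.05572649  0.055     ]
squat [ 0.54802153 -0.07500087  0.03      ]
probe [ 0.67743105 -0.03856273  0.016     ]
orange [ 0.37537818 -0.03124456  0.055     ]
[ 3.36755603e-01 -1.05733221e-01  2.42619246e-04] [ 0.54733095 -0.07468199  0.03376625] [ 0.44007947 -0.05473877  0.05488887] [0.4419241  0.05537524 0.03831668] [0.54535168 0.0585231  0.02222131] [ 0.67655406 -0.03735063  0.01879856]
```

View pics/c1.png

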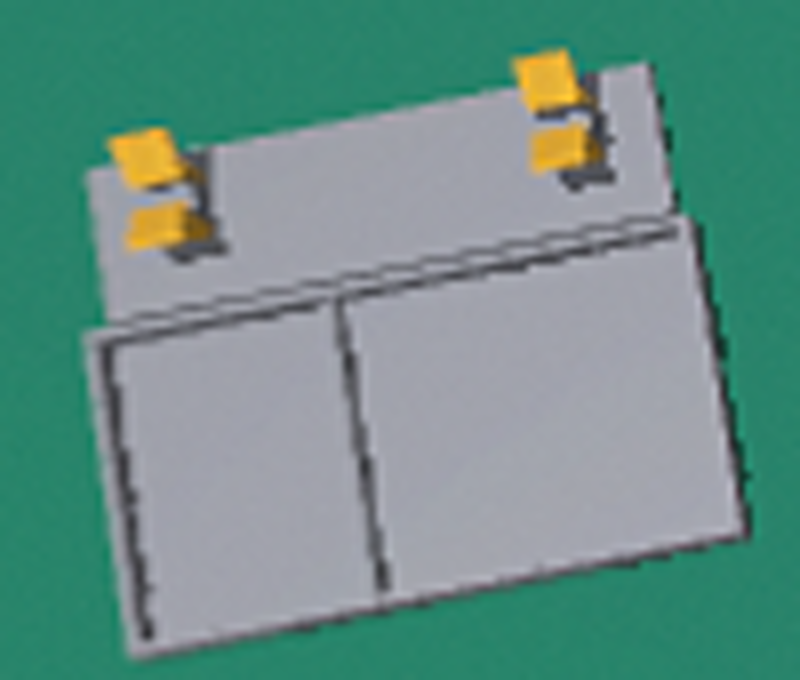

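View pics/c2.png

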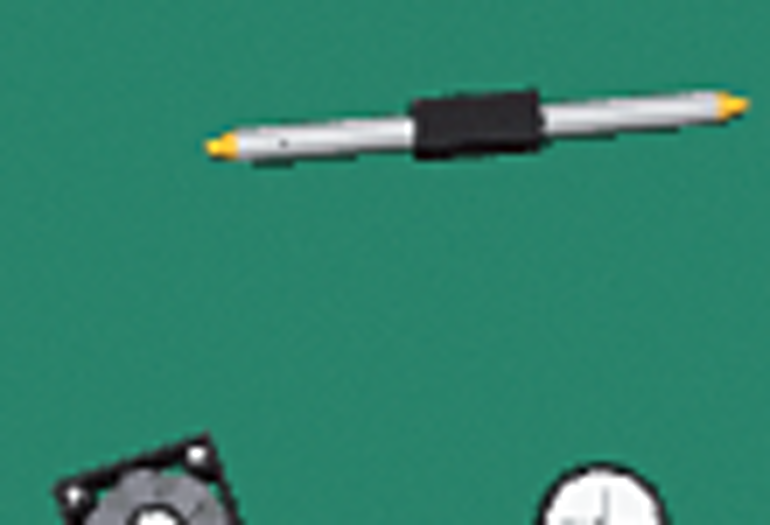

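View pics/c3.png

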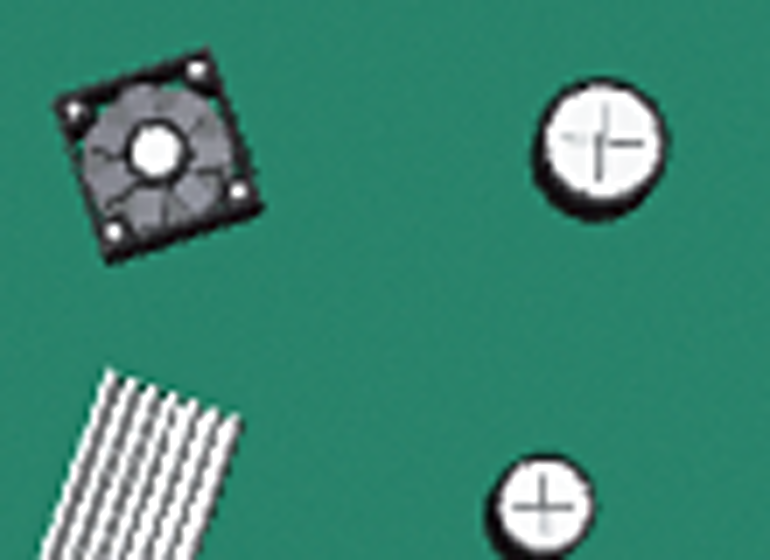

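View pics/c4.png

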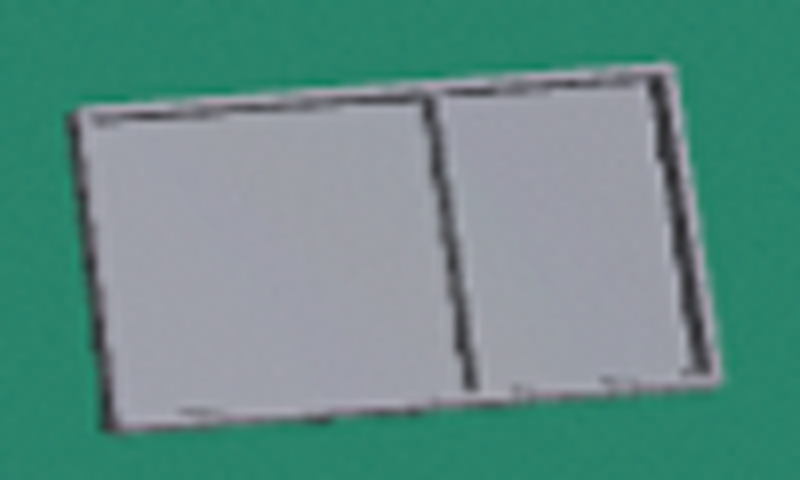

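```bash
python3 - <<'E'
from plant import *
from h import *
p=cv2.imread("pics/top0.png")
crop(p,195,215,255,275,10,"pics/c5.png")
crop(p,195,175,255,220,12,"pics/c6.png")
c=get_calibration("top")
from scipy.optimize import least_squares
def fit(name,loc,px,g):
    px=np.array(px,float); loc=np.array(loc,float)
    f=lambda q:(w2p(c,np.c_[q[0]+loc[:,0]*np.cos(q[2])-loc[:,1]*np.sin(q[2]),q[1]+loc[:,0]*np.sin(q[2])+loc[:,1]*np.cos(q[2]),loc[:,2]])-px).ravel()
    r=least_squares(f,g,x_scale=[.1,.1,1]); print(name,r.x[:2],np.degrees(r.x[2]),"rms px",np.sqrt(np.mean(r.fun**2)))
    return r.x
def px(l,u0,v0,s): return [(u0+(x+.5)/s-.5,v0+(y+.5)/s-.5) for x,y in l]
T=[(.043,.0795,.014),(.043,-.0795,.014),(-.043,-.0795,.014),(-.043,.0795,.014)]
fit("clip",T,px([(86,330),(690,215),(748,530),(132,655)],75,165,8),[.5,.25,.15])
R=[(.072,.052,.0285),(.072,-.052,.0285)]
fit("plain",T,px([(72,108),(674,66),(720,380),(110,428)],350,180,8),[.5,-.35,.1])
fit("probe",[(0,.085,.008),(0,-.085,.008),(0,.075,.008),(0,-.075,.008)],px([(205,147),(750,104),(238,145),(717,106)],200,120,7),[.68,-.04,.1])
E
```

```text
clip [0.4986778 0.2563673] 12.243141455658986 rms px 0.16503678196161503
plain [ 0.52439615 -0.31353964] 5.033440036015109 rms px 0.3630897783282137
probe [ 0.68098734 -0.03753834] 5.672268703004217 rms px 0.05889658427559693
```

View pics/c5.png

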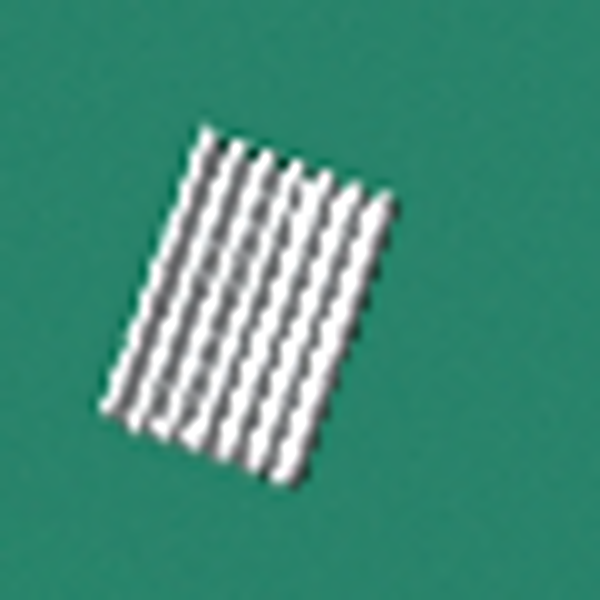

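View pics/c6.png

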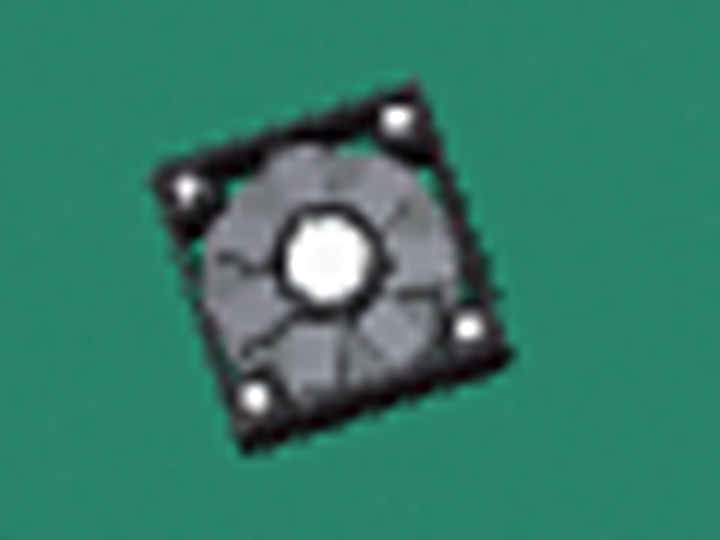

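```bash
cat > f.py <<'E'
from plant import *
from h import *
from scipy.optimize import least_squares
def fit(c,name,loc,px,g):
    px=np.array(px,float); loc=np.array(loc,float)
    f=lambda q:(w2p(c,np.c_[q[0]+loc[:,0]*np.cos(q[2])-loc[:,1]*np.sin(q[2]),q[1]+loc[:,0]*np.sin(q[2])+loc[:,1]*np.cos(q[2]),loc[:,2]])-px).ravel()
    r=least_squares(f,g,x_scale=[.1,.1,1]); print(name,r.x[:2].round(4),np.degrees(r.x[2]).round(2),"rms px",np.sqrt(np.mean(r.fun**2)).round(2))
    return r.x
def px(l,u0,v0,s): return [(u0+(x+.5)/s-.5,v0+(y+.5)/s-.5) for x,y in l]
E
python3 - <<'E'
from f import *
c=get_calibration("top")
a=.0205
F=[(a,a,.025),(a,-a,.025),(-a,-a,.025),(-a,a,.025)]
fit(c,"fan",F,px([(187,188),(397,117),(468,327),(256,397)],195,175,12),[.545,.058,.3])
H=[(.03,.02,.04),(.03,-.02,.04),(-.03,-.02,.04),(-.03,.02,.04)]
fit(c,"hs",H,px([(206,130),(390,192),(294,480),(106,408)],195,215,10),[.44,.058,-.3])
print("tall",p2w(c,*px([(543,507)],200,175,7)[0],.055),"squat",p2w(c,*px([(604,141)],200,175,7)[0],.03))
R=px([(548,85),(560,148),(147,157),(156,226)],75,165,8)
for r in R: print(p2w(c,*r,.0385))
E
```

```text
fan [0.5471 0.0589] 19.57 rms px 0.51
hs [0.4443 0.0605] -18.16 rms px 0.2
tall [ 0.44007465 -0.05501572  0.055     ] squat [ 0.55074068 -0.0747085   0.03      ]
[0.58596064 0.22208444 0.0385    ]
[0.56935687 0.2181027  0.0385    ]
[0.5653911  0.32335532 0.0385    ]
[0.54739287 0.31973749 0.0385    ]
```

```bash
cat > pl.py <<'E'
import json
from plant import *
import numpy as np
def st(): return read_state()
def plan(x,y,z,yaw,grip,smax=4.5,n=None,mode="both"):
    s=st(); p=np.array(s["tool_pos"]); a=s["tcp_rot"][2]; print("t",round(s["time"],2),"pos",p.round(4),"rot",np.round(s["tcp_rot"],2),"gap",round(s["finger_gap"],4),"F",np.round(s["contact_force"],1))
    dyaw=(yaw-a+180)%360-180
    d=np.array([x,y,z])-p
    if n is None: n=max(1,int(np.ceil(np.linalg.norm(d)*100/smax)),int(np.ceil(abs(dyaw)/8)))
    rows=[];t=np.array([x,y,z])
    for i in range(n):
        k=n-i; st_=(t-p)/k; da=((yaw-a+180)%360-180)/k
        r=np.radians(a); X=np.array([np.cos(r),np.sin(r),0]);Y=np.array([np.sin(r),-np.cos(r),0]);Z=np.array([0,0,-1.])
        v=[round(float(st_@q)*100,1) for q in(X,Y,Z)]; sp=round(float(-da),1)
        rows.append([v,sp,grip]); p=p+(v[0]*X+v[1]*Y+v[2]*Z)/100; a=a-sp
    print(n,"dyaw",round(dyaw,1),json.dumps(rows).replace(" ",""))
E
python3 -c "
from pl import *
plan(.547,.059,.13,199.57,80)"
```

```text
t 0.15 pos [0.2699 0.5634 0.205 ] rot [-179.95    0.    154.4 ] gap 0.0939 F [-0.1  0.8  1. ]
13 dyaw 45.2 [[[-3.6,-2.6,0.6],-3.5,80],[[-3.4,-2.8,0.6],-3.5,80],[[-3.3,-3.0,0.6],-3.5,80],[[-3.1,-3.2,0.6],-3.5,80],[[-2.9,-3.4,0.6],-3.5,80],[[-2.6,-3.5,0.6],-3.5,80],[[-2.4,-3.7,0.6],-3.5,80],[[-2.2,-3.8,0.5],-3.4,80],[[-2.0,-4.0,0.6],-3.5,80],[[-1.7,-4.1,0.5],-3.4,80],[[-1.5,-4.2,0.6],-3.5,80],[[-1.2,-4.2,0.5],-3.4,80],[[-1.0,-4.3,0.6],-3.5,80]]
```

Emit:
{"op": "play_rows", "data": {"targets": [[[-3.6,-2.6,0.6],-3.5,80],[[-3.4,-2.8,0.6],-3.5,80],[[-3.3,-3.0,0.6],-3.5,80],[[-3.1,-3.2,0.6],-3.5,80],[[-2.9,-3.4,0.6],-3.5,80],[[-2.6,-3.5,0.6],-3.5,80],[[-2.4,-3.7,0.6],-3.5,80],[[-2.2,-3.8,0.5],-3.4,80],[[-2.0,-4.0,0.6],-3.5,80],[[-1.7,-4.1,0.5],-3.4,80],[[-1.5,-4.2,0.6],-3.5,80],[[-1.2,-4.2,0.5],-3.4,80],[[-1.0,-4.3,0.6],-3.5,80],[[0,0,0],0,80]]}}

```text
time: 1.55
tool_pos: [0.5613, 0.0427, 0.1248]
tcp_rot: [-179.9, -0.2, -158.2]
contact_force: [-1.4, -0.1, 0.4]
finger_gap: 0.0752
```

```bash
python3 -c "
from pl import *
plan(.547,.059,.13,199.57,80)
from h import *
c=get_calibration('wrist');p,d=capture('wrist');cv2.imwrite('pics/w1.png',p)
import pickle;pickle.dump(c,open('pics/w1.pkl','wb'))"
```

```text
t 1.55 pos [0.5613 0.0427 0.1248] rot [-1.7995e+02 -1.6000e-01 -1.5823e+02] gap 0.0752 F [-1.4 -0.1  0.4]
1 dyaw -2.2 [[[0.7,2.0,-0.5],2.2,80]]
```

View pics/w1.png

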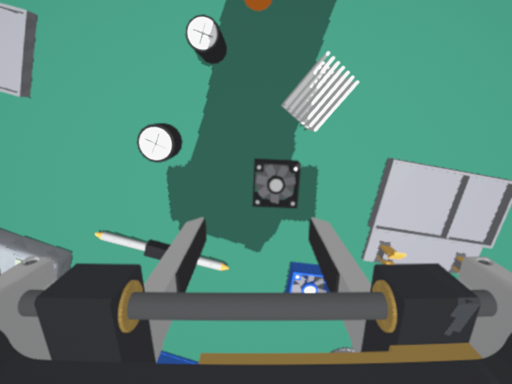

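```bash
python3 - <<'E'
from f import *
import pickle
c=pickle.load(open('pics/w1.pkl','rb'));p=cv2.imread('pics/w1.png')
crop(p,245,150,305,215,10,"pics/c7.png")
crop(p,270,45,370,140,8,"pics/c8.png")
crop(p,120,5,240,175,5,"pics/c9.png")
crop(p,360,150,512,280,5,"pics/c10.png")
E
```

```text
(no output)
```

View pics/c7.png

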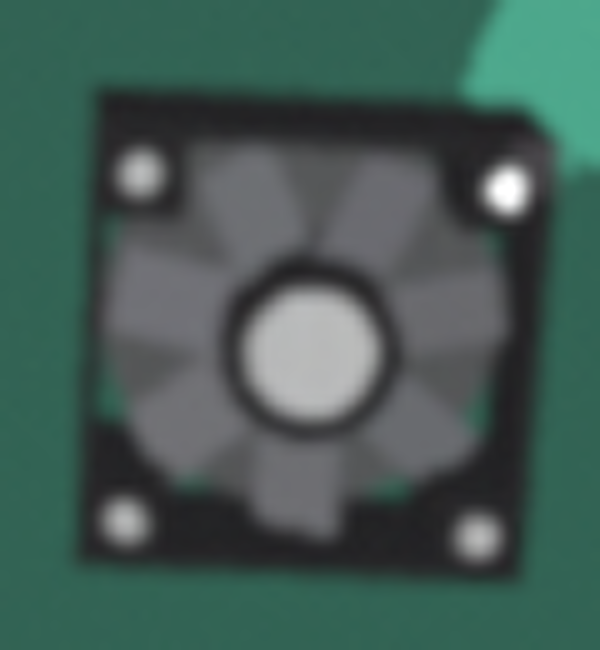

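View pics/c8.png

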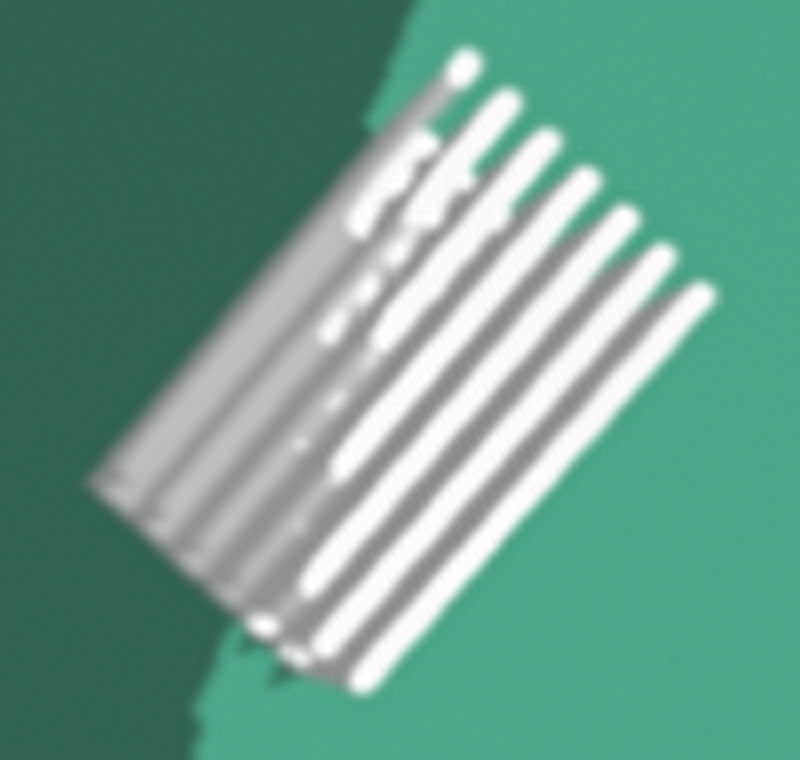

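View pics/c9.png

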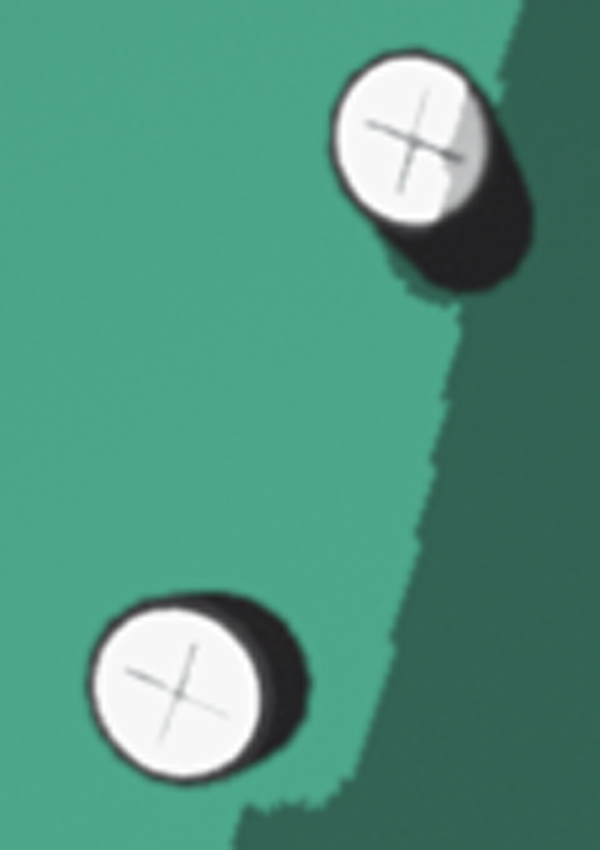

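View pics/c10.png

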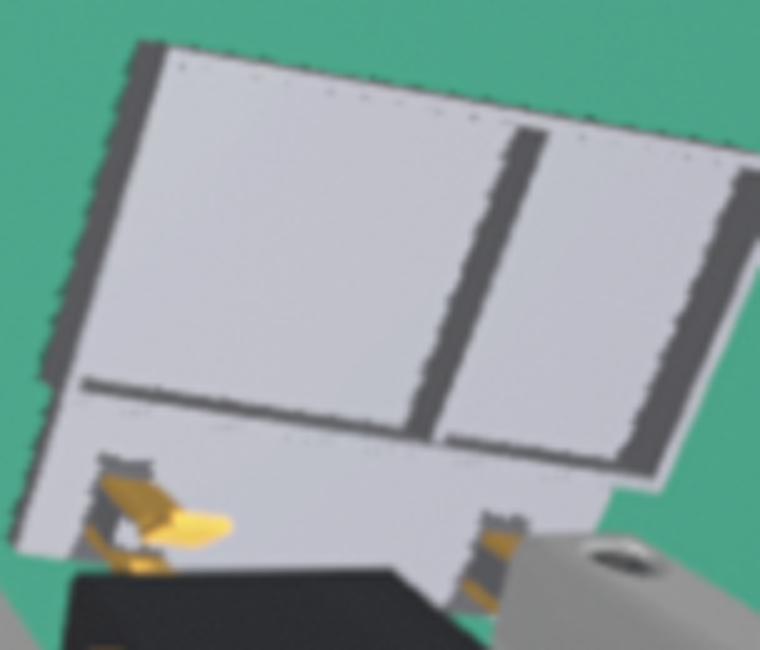

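```bash
python3 - <<'E'
from f import *
import pickle
c=pickle.load(open('pics/w1.pkl','rb'))
a=.0205
F=[(-a,-a,.025),(-a,a,.025),(a,a,.025),(a,-a,.025)]
fit(c,"fan",F,px([(140,174),(507,190),(478,537),(125,520)],245,150,10),[.545,.058,.3])
a=.025
F=[(-a,-a,.025),(-a,a,.025),(a,a,.025),(a,-a,.025)]
fit(c,"fan o",F,px([(98,92),(552,108),(520,578),(80,560)],245,150,10),[.545,.058,.3])
fit(c,"hs",[(-.03,.02,.04),(-.03,-.02,.04),(.03,.02,.04),(.03,-.02,.0)],px([(716,290),(466,46),(364,695),(90,480)],270,45,8),[.44,.058,-.3])
print("tall",p2w(c,*px([(411,138)],120,5,5)[0],.055),"squat",p2w(c,*px([(178,694)],120,5,5)[0],.03))
T=[(-.043,-.0795,.014),(-.043,.0235-.0065,.014),(.043,.0795,.014)]
fit(c,"tray",[(-.043,-.0795,.014),(.043,.0795,.014),(-.043,.0795,.014)],px([(138,42),(660,490),(775,155)],360,150,5),[.5,.25,.2])
E
```

```text
fan [0.5475 0.0589] 19.24 rms px 0.95
fan o [0.5455 0.0581] 19.71 rms px 0.91
hs [0.4448 0.061 ] -18.16 rms px 0.26
tall [ 0.44110313 -0.0555859   0.055     ] squat [ 0.55118597 -0.07380826  0.03      ]
tray [0.4996 0.2516] 13.43 rms px 1.45
```

```bash
python3 - <<'E'
s=open('pl.py').read()
s=s.replace("""    rows=[];t=np.array([x,y,z])
    for i in range(n):
        k=n-i;""","""    rows=[];t=np.array([x,y,z])
    w=np.ones(n)
    if n>3: w[-1]=.25;w[-2]=.6;w[0]=.6
    while True:
        kk=[w[i:].sum()/w[i] for i in range(n)]
        if len(w)==1 or (np.linalg.norm(d)*100*w.max()/w.sum()<=4.9 and abs(dyaw)*w.max()/w.sum()<=8.4): break
        n+=1; w=np.ones(n); w[-1]=.25;w[-2]=.6;w[0]=.6
    for i in range(n):
        k=kk[i];""")
open('pl.py','w').write(s)
E
python3 -c "
from pl import *
plan(.547,.0588,.04,199.5,80)"
```

```text
t 1.6 pos [0.5604 0.0455 0.125 ] rot [ 1.7998e+02 -1.6000e-01 -1.5822e+02] gap 0.0754 F [-0.2  0.  -0.3]
2 dyaw -2.3 [[[0.4,0.9,4.2],1.1,80],[[0.4,0.8,4.3],1.2,80]]
```

Emit:
{"op": "play_rows", "data": {"targets": [[[0.4,0.9,2],1.1,80],[[0.4,0.8,2.5],1.2,80],[[0,0,2],0,80],[[0,0,1],0,80],[[0,0,0],0,80]]}}

```text
time: 2.1
tool_pos: [0.5452, 0.0627, 0.0482]
tcp_rot: [179.9, -0.1, -160.5]
contact_force: [-0.3, 0.1, 0.5]
finger_gap: 0.0755
```

```bash
python3 -c "
from pl import *
plan(.547,.0588,.007,199.5,80)"
```

```text
t 2.1 pos [0.5452 0.0627 0.0482] rot [ 1.7989e+02 -1.0000e-01 -1.6055e+02] gap 0.0755 F [-0.3  0.1  0.5]
1 dyaw 0.0 [[[-0.0,-0.4,4.1],-0.0,80]]
```

Emit:
{"op": "play_rows", "data": {"targets": [[[0,-0.4,1.8],0,80],[[0,0,1.5],0,80],[[0,0,0.8],0,80],[[0,0,0],0,80],[[0,0,0],0,40],[[0,0,0],0,20],[[0,0,0],0,20],[[0,0,0],0,20],[[0,0,0],0,20]]}}

```text
time: 3.0
tool_pos: [0.549, 0.0612, 0.0103]
tcp_rot: [179.9, 0.2, -160.5]
contact_force: [-0.2, 1.1, -1.3]
finger_gap: 0.0498
```

```bash
python3 -c "
from pl import *
from h import *
plan(.547,.0588,.06,199.5,0)
c=get_calibration('wrist');p,d=capture('wrist');cv2.imwrite('pics/w2.png',p)
"
```

```text
t 3.0 pos [0.549  0.0612 0.0103] rot [ 179.9     0.23 -160.47] gap 0.0498 F [-0.2  1.1 -1.3]
2 dyaw -0.0 [[[0.1,-0.1,-2.5],0.0,0],[[0.2,-0.1,-2.5],0.0,0]]
```

View pics/w2.png

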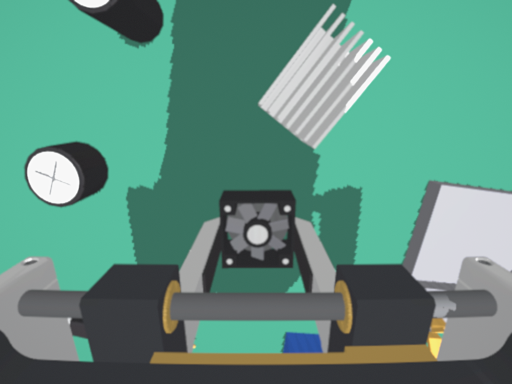

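```bash
python3 -c "
from pl import *
plan(.508,.2268,.06,192.24,20)"
```

```text
t 3.05 pos [0.549  0.0612 0.0103] rot [ 179.9     0.23 -160.46] gap 0.0498 F [-0.1 -0.4 -0.6]
6 dyaw -7.3 [[[-0.2,2.3,-0.7],1.0,20],[[-0.3,3.8,-1.1],1.6,20],[[-0.2,3.8,-1.1],1.6,20],[[-0.1,3.9,-1.1],1.7,20],[[-0.0,2.3,-0.7],1.0,20],[[0.0,0.9,-0.3],0.4,20]]
```

Emit:
{"op": "play_rows", "data": {"targets": [[[0,0,-2.5],0,20],[[0,0,-2.5],0,20],[[-0.2,2.3,-1],1,20],[[-0.3,3.8,0],1.6,20],[[-0.2,3.8,0],1.6,20],[[-0.1,3.9,0],1.7,20],[[0,2.3,0],1,20],[[0,0.9,0],0.4,20],[[0,0,0],0,20]]}}

```text
time: 3.95
tool_pos: [0.5072, 0.2308, 0.0738]
tcp_rot: [179.9, 0.3, -168.2]
contact_force: [0.1, -0.5, 0.2]
finger_gap: 0.0492
```

```bash
python3 -c "
from pl import *
from h import *
plan(.508,.2268,.025,192.24,20)
c=get_calibration('wrist');p,d=capture('wrist');cv2.imwrite('pics/w3.png',p)
import pickle;pickle.dump(c,open('pics/w3.pkl','wb'))
"
```

```text
t 3.95 pos [0.5072 0.2308 0.0738] rot [ 179.86    0.28 -168.24] gap 0.0492 F [ 0.1 -0.5  0.2]
2 dyaw 0.5 [[[0.0,-0.2,2.4],-0.2,20],[[0.0,-0.2,2.5],-0.3,20]]
```

View pics/w3.png

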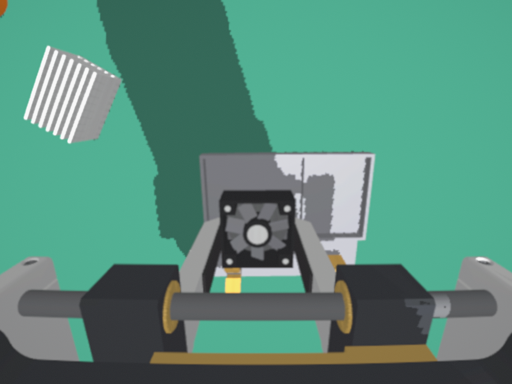

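```bash
python3 - <<'E'
from f import *
import pickle
c=pickle.load(open('pics/w3.pkl','rb'));p=cv2.imread('pics/w3.png')
fit(c,"tray",[(-.043,-.0795,.014),(.043,.0795,.014),(-.043,.0795,.014)],[(200.5,153.5),(366,240),(374,153)],[.5,.25,.2])
crop(p,190,145,390,285,4,"pics/c11.png")
E
```

```text
tray [0.4979 0.2576] 12.08 rms px 0.92
```

View pics/c11.png

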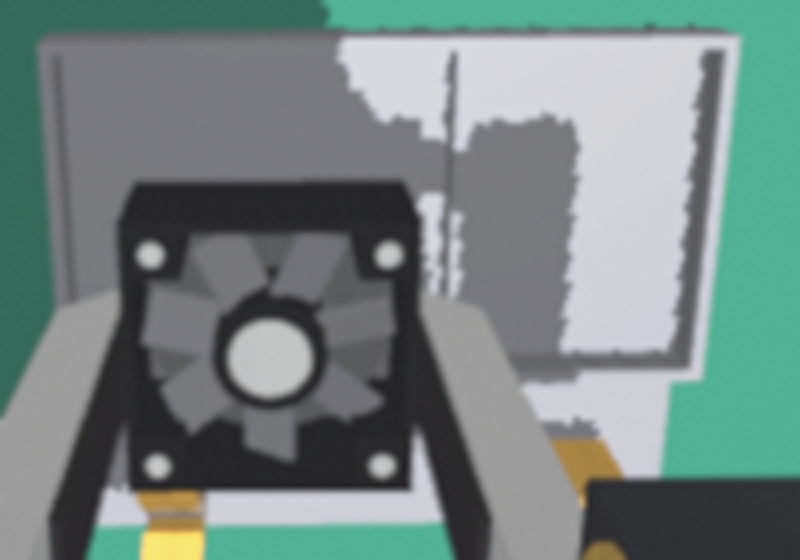

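Emit:
{"op": "play_rows", "data": {"targets": [[[0,-0.3,1.5],-0.5,20],[[0,0,1.8],0,20],[[0,0,1.2],0,20],[[0,0,0.6],0,20],[[0,0,0],0,20]]}}

```text
time: 4.5
tool_pos: [0.5113, 0.2196, 0.0215]
tcp_rot: [-180.0, 0.3, -168.1]
contact_force: [-0.6, 0.5, -0.7]
finger_gap: 0.0495
```

```bash
python3 -c "
from pl import *
plan(.5075,.2278,.014,192.24,20)
"
```

```text
t 4.5 pos [0.5113 0.2196 0.0215] rot [-179.99    0.34 -168.12] gap 0.0495 F [-0.6  0.5 -0.7]
1 dyaw 0.4 [[[0.2,0.9,0.7],-0.4,20]]
```

Emit:
{"op": "play_rows", "data": {"targets": [[[0.2,0.5,0],0,20],[[0,0.3,0.3],0,20],[[0,0,0.3],0,20],[[0,0,0],0,20]]}}

```text
time: 4.9
tool_pos: [0.5083, 0.2278, 0.0165]
tcp_rot: [180.0, 0.4, -168.1]
contact_force: [-0.1, 0.2, 0.4]
finger_gap: 0.0499
```

```bash
python3 -c "
from pl import *
plan(.5075,.2278,.0133,192.24,20)
"
```

```text
t 4.9 pos [0.5083 0.2278 0.0165] rot [ 179.98    0.44 -168.14] gap 0.0499 F [-0.1  0.2  0.4]
1 dyaw 0.4 [[[0.1,0.0,0.3],-0.4,20]]
```

Lower until touch, then open a bit, and rise.

Emit:
{"op": "play_rows", "data": {"targets": [[[0,0,0.3],0,20],[[0,0,0.1],0,20],[[0,0,0.1],0,20],[[0,0,0],0,20]]}}

```text
time: 5.3
tool_pos: [0.5087, 0.228, 0.013]
tcp_rot: [180.0, 0.5, -168.1]
contact_force: [-0.9, -0.3, -0.7]
finger_gap: 0.0502
```

Emit:
{"op": "play_rows", "data": {"targets": [[[0,0,0.2],0,20],[[0,0,0],0,20]]}}

```text
time: 5.5
tool_pos: [0.5095, 0.2282, 0.0124]
tcp_rot: [179.9, 0.6, -168.1]
contact_force: [0.5, 0.2, -0.3]
finger_gap: 0.0494
```

Emit:
{"op": "play_rows", "data": {"targets": [[[0,0,0],0,64],[[0,0,0],0,64],[[0,0,0],0,64],[[0,0,-1.5],0,64],[[0,0,-2.5],0,64],[[0,0,-3],0,70],[[0,0,0],0,70]]}}

```text
time: 6.2
tool_pos: [0.5086, 0.2275, 0.0865]
tcp_rot: [180.0, 0.5, -168.2]
contact_force: [0.7, 0.0, 0.5]
finger_gap: 0.0657
```

```bash
python3 -c "
from pl import *
from h import *
c=get_calibration('wrist');p,d=capture('wrist');cv2.imwrite('pics/w4.png',p)
plan(.5508,-.0743,.09,102.2,75)
"
```

```text
t 6.25 pos [0.5078 0.2272 0.0849] rot [ 179.99    0.4  -168.16] gap 0.0659 F [ 0.2 -0.5  0.4]
13 dyaw -89.6 [[[0.1,-1.6,-0.0],4.7,75],[[-0.0,-2.7,-0.0],7.8,75],[[-0.4,-2.6,-0.1],7.8,75],[[-0.8,-2.5,-0.0],7.8,75],[[-1.1,-2.4,-0.1],7.8,75],[[-1.4,-2.3,-0.0],7.8,75],[[-1.7,-2.0,-0.1],7.9,75],[[-2.0,-1.8,-0.0],7.8,75],[[-2.2,-1.5,-0.1],7.9,75],[[-2.4,-1.2,-0.0],7.8,75],[[-2.5,-0.8,-0.1],7.9,75],[[-1.6,-0.3,-0.0],4.7,75],[[-0.6,-0.1,-0.0],1.9,75]]
```

View pics/w4.png

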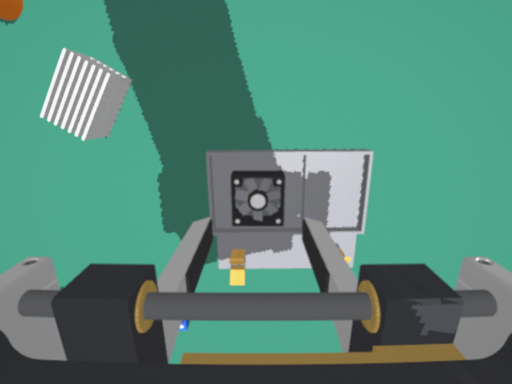

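Emit:
{"op": "play_rows", "data": {"targets": [[[0.1,-1.6,0],4.7,75],[[0,-2.7,0],7.8,75],[[-0.4,-2.6,0],7.8,75],[[-0.8,-2.5,0],7.8,75],[[-1.1,-2.4,0],7.8,75],[[-1.4,-2.3,0],7.8,75],[[-1.7,-2.0,0],7.9,75],[[-2.0,-1.8,0],7.8,75],[[-2.2,-1.5,0],7.9,75],[[-2.4,-1.2,0],7.8,75],[[-2.5,-0.8,0],7.9,75],[[-1.6,-0.3,0],4.7,75],[[-0.6,-0.1,0],1.9,75],[[0,0,0],0,75]]}}

```text
time: 7.65
tool_pos: [0.5406, -0.0854, 0.0825]
tcp_rot: [180.0, -0.1, 98.7]
contact_force: [-0.3, 0.2, -0.1]
finger_gap: 0.0705
```

```bash
python3 -c "
from pl import *
from h import *
c=get_calibration('wrist');p,d=capture('wrist');cv2.imwrite('pics/w5.png',p)
import pickle;pickle.dump(c,open('pics/w5.pkl','wb'))
plan(.5508,-.0743,.045,102.2,75)
"
```

```text
t 7.7 pos [ 0.5406 -0.0848  0.0825] rot [ 1.7995e+02 -1.2000e-01  9.8840e+01] gap 0.0705 F [-0.9  0.5 -1. ]
1 dyaw 3.4 [[[0.9,1.2,3.8],-3.4,75]]
```

View pics/w5.png

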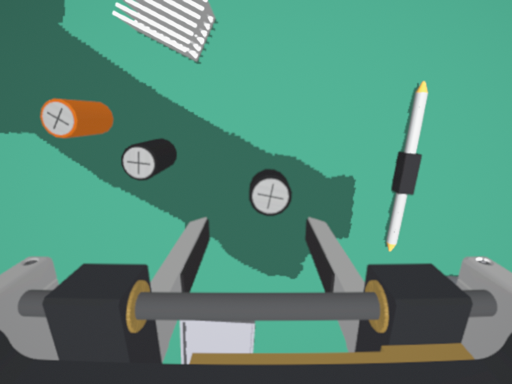

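```bash
python3 - <<'E'
from f import *
import pickle
c=pickle.load(open('pics/w5.pkl','rb'));p=cv2.imread('pics/w5.png')
print(p2w(c,270.5,195.5,.03),p2w(c,139,162,.055))
fit(c,"probe",[(0,.085,.008),(0,-.085,.008)],[(422.5,83),(390.5,248.5)],[.68,-.04,.1])
E
```

```text
[ 0.55158657 -0.07360687  0.03      ] [ 0.44220182 -0.05491383  0.055     ]
probe [ 0.6817 -0.0371] 6.44 rms px 1.45
```

Emit:
{"op": "play_rows", "data": {"targets": [[[0.5,0.6,1],-1.7,75],[[0.5,0.6,2],-1.7,75],[[0,0,0.8],0,75],[[0,0,0],0,75]]}}

```text
time: 8.1
tool_pos: [0.5516, -0.0671, 0.0419]
tcp_rot: [179.9, -0.3, 103.2]
contact_force: [-0.3, -0.1, -0.1]
finger_gap: 0.0705
```

```bash
python3 -c "
from pl import *
plan(.5513,-.074,.01,102.2,75)
"
```

```text
t 8.1 pos [ 0.5516 -0.0671  0.0419] rot [179.93  -0.26 103.16] gap 0.0705 F [-0.3 -0.1 -0.1]
1 dyaw -1.0 [[[-0.7,-0.2,3.2],1.0,75]]
```

Emit:
{"op": "play_rows", "data": {"targets": [[[-0.6,-0.1,0.5],0.5,75],[[0,0,1.2],0,75],[[0,0,0.8],0,75],[[0,0,0.5],0,75],[[0,0,0],0,75]]}}

```text
time: 8.6
tool_pos: [0.5521, -0.0736, 0.0099]
tcp_rot: [179.9, -0.3, 102.6]
contact_force: [0.5, 0.2, -1.1]
finger_gap: 0.0706
```

```bash
python3 -c "
from pl import *
plan(.5513,-.074,.01,102.2,75)
"
```

```text
t 8.6 pos [ 0.5521 -0.0736  0.0099] rot [179.9   -0.25 102.64] gap 0.0706 F [ 0.5  0.2 -1.1]
1 dyaw -0.4 [[[-0.0,-0.1,-0.0],0.4,75]]
```

Emit:
{"op": "play_rows", "data": {"targets": [[[0,0,0],0,30],[[0,0,0],0,15],[[0,0,0],0,15],[[0,0,0],0,15],[[0,0,0],0,15],[[0,0,-1.5],0,15],[[0,0,-2.5],0,15],[[0,0,-2.5],0,15]]}}

```text
time: 9.4
tool_pos: [0.5505, -0.0741, 0.0769]
tcp_rot: [-179.9, -0.3, 102.6]
contact_force: [-0.1, -0.5, -0.0]
finger_gap: 0.0391
```

```bash
python3 -c "
from pl import *
plan(.4884,.3032,.08,102.2,15)
"
```

```text
t 9.4 pos [ 0.5505 -0.0741  0.0769] rot [-179.88   -0.29  102.6 ] gap 0.0391 F [-0.1 -0.5 -0. ]
10 dyaw -0.4 [[[2.7,0.2,-0.0],0.0,15],[[4.5,0.3,-0.0],0.1,15],[[4.5,0.2,-0.0],0.0,15],[[4.5,0.2,-0.1],0.1,15],[[4.5,0.2,-0.0],0.0,15],[[4.5,0.3,-0.1],0.1,15],[[4.6,0.2,-0.0],0.0,15],[[4.5,0.2,-0.1],0.1,15],[[2.7,0.2,-0.0],0.0,15],[[1.2,0.0,-0.0],0.0,15]]
```

Emit:
{"op": "play_rows", "data": {"targets": [[[2.7,0.2,0],0,15],[[4.5,0.3,0],0,15],[[4.5,0.2,0],0,15],[[4.5,0.2,0],0,15],[[4.5,0.2,0],0,15],[[4.5,0.3,0],0,15],[[4.6,0.2,0],0,15],[[4.5,0.2,0],0,15],[[2.7,0.2,0],0,15],[[1.2,0,0],0,15],[[0,0,0],0,15],[[0,0,0],0,15]]}}

```text
time: 10.6
tool_pos: [0.4893, 0.3151, 0.0954]
tcp_rot: [179.2, -0.3, 102.3]
contact_force: [0.8, 0.3, -0.4]
finger_gap: 0.0394
```

```bash
python3 -c "
from pl import *
from h import *
plan(.4884,.3032,.03,102.2,15)
c=get_calibration('wrist');p,d=capture('wrist');cv2.imwrite('pics/w6.png',p)
import pickle;pickle.dump(c,open('pics/w6.pkl','wb'))
"
```

```text
t 10.6 pos [0.4893 0.3151 0.0954] rot [179.21  -0.3  102.28] gap 0.0394 F [ 0.8  0.3 -0.4]
2 dyaw -0.1 [[[-0.6,-0.2,3.3],0.0,15],[[-0.5,-0.1,3.2],0.1,15]]
```

View pics/w6.png

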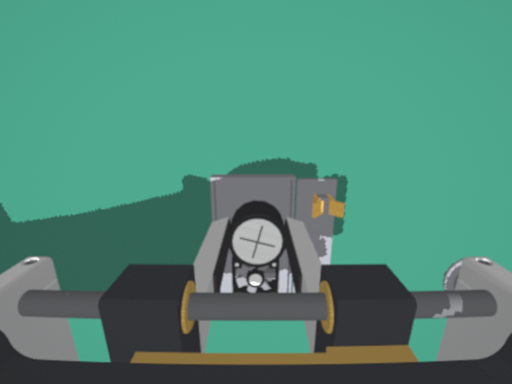

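Emit:
{"op": "play_rows", "data": {"targets": [[[-0.6,-0.2,2],0,15],[[-0.4,0,2.2],0,15],[[0,0,1.5],0,15],[[0,0,0.7],0,15],[[0,0,0],0,15]]}}

```text
time: 11.15
tool_pos: [0.4936, 0.2982, 0.0309]
tcp_rot: [179.1, -0.3, 101.7]
contact_force: [-0.4, 1.2, -0.1]
finger_gap: 0.0395
```

```bash
python3 -c "
from pl import *
from h import *
plan(.4884,.3032,.0135,102.2,15)
crop(cv2.imread('pics/w6.png'),200,165,360,285,5,'pics/c12.png')
"
```

```text
t 11.15 pos [0.4936 0.2982 0.0309] rot [179.1   -0.26 101.71] gap 0.0395 F [-0.4  1.2 -0.1]
1 dyaw 0.5 [[[0.6,-0.4,1.7],-0.5,15]]
```

View pics/c12.png

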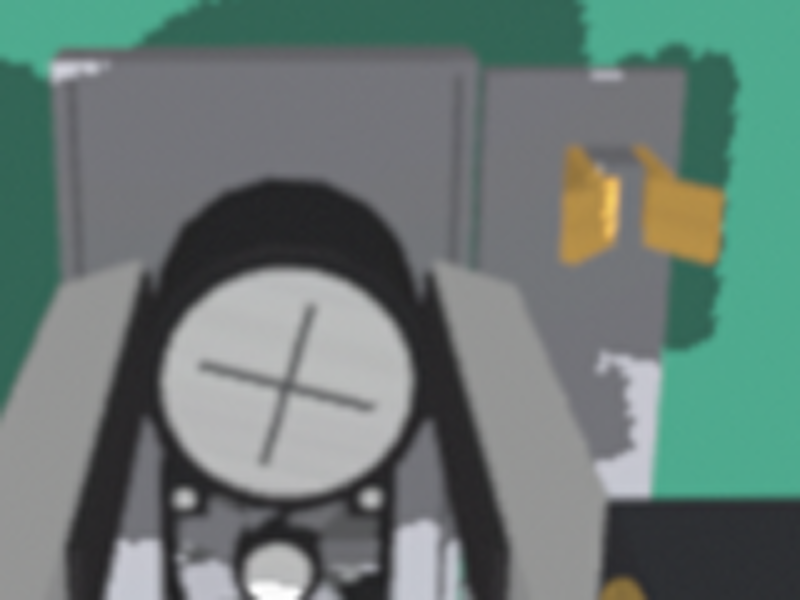

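```bash
python3 - <<'E'
from f import *
import pickle
c=pickle.load(open('pics/w6.pkl','rb'))
print(p2w(c,*px([(631,215)],200,165,5)[0],.028))
a=[p2w(c,*px([q],200,165,5)[0],.014) for q in((52,54),(478,54))];print(a)
for t in [(.4985,.2568,12.24)]:
    r=np.radians(t[2]);R=np.array([[np.cos(r),-np.sin(r)],[np.sin(r),np.cos(r)]])
    for l in((.072,.052),(-.043,.0795),(.043,.0795)): print(R@l+t[:2])
E
```

```text
[0.55827138 0.32297023 0.028     ]
[array([0.43998194, 0.32755951, 0.014     ]), array([0.52337177, 0.34547803, 0.014     ])]
[0.55783894 0.32288245]
[0.43962291 0.32537651]
[0.52366796 0.34360912]
```

Emit:
{"op": "play_rows", "data": {"targets": [[[0.5,-0.4,0.3],-0.4,15],[[0,0,0.5],0,15],[[0,0,0.4],0,15],[[0,0,0.2],0,15],[[0,0,0],0,15]]}}

```text
time: 11.65
tool_pos: [0.4893, 0.3037, 0.0176]
tcp_rot: [179.0, -0.3, 102.2]
contact_force: [-1.5, 1.2, -0.9]
finger_gap: 0.0397
```

Emit:
{"op": "play_rows", "data": {"targets": [[[0,0,0.3],0,15],[[0,0,0.2],0,15],[[0,0,0.1],0,15],[[0,0,0],0,15]]}}

```text
time: 12.05
tool_pos: [0.4899, 0.304, 0.0135]
tcp_rot: [179.0, -0.4, 102.2]
contact_force: [0.7, 0.4, -0.1]
finger_gap: 0.0397
```

Emit:
{"op": "play_rows", "data": {"targets": [[[0,0,0.15],0,15],[[0,0,0],0,52],[[0,0,0],0,52],[[0,0,0],0,52],[[0,0,-1],0,52],[[0,0,-2.5],0,52],[[0,0,-3.5],0,52],[[0,0,0],0,52]]}}

```text
time: 12.85
tool_pos: [0.4891, 0.3027, 0.0863]
tcp_rot: [179.0, -0.4, 102.1]
contact_force: [0.5, -0.4, -0.4]
finger_gap: 0.049
```

```bash
python3 -c "
from pl import *
from h import *
plan(.6814,-.0373,.08,96,45)
c=get_calibration('wrist');p,d=capture('wrist');cv2.imwrite('pics/w7.png',p)
import pickle;pickle.dump(c,open('pics/w7.pkl','wb'))
"
```

```text
t 12.85 pos [0.4891 0.3027 0.0863] rot [178.99  -0.41 102.1 ] gap 0.049 F [ 0.5 -0.4 -0.4]
10 dyaw -6.1 [[[-2.6,0.8,0.0],0.4,45],[[-4.4,1.4,0.1],0.7,45],[[-4.4,1.5,0.1],0.7,45],[[-4.4,1.5,0.1],0.7,45],[[-4.3,1.6,0.1],0.7,45],[[-4.3,1.6,0.1],0.8,45],[[-4.3,1.7,0.0],0.7,45],[[-4.3,1.7,0.1],0.8,45],[[-2.6,1.1,0.0],0.4,45],[[-1.1,0.5,0.0],0.2,45]]
```

View pics/w7.png

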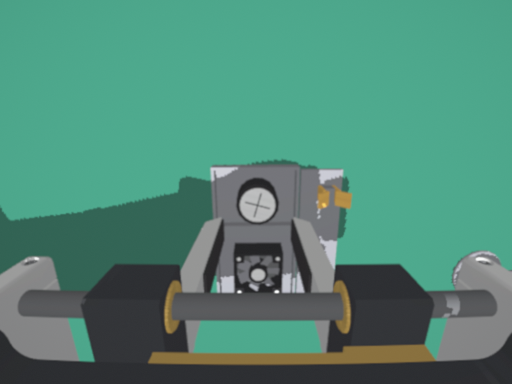

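Emit:
{"op": "play_rows", "data": {"targets": [[[-2.6,0.8,0],0.4,45],[[-4.4,1.4,0.1],0.7,45],[[-4.4,1.5,0.1],0.7,45],[[-4.4,1.5,0.1],0.7,45],[[-4.3,1.6,0.1],0.7,45],[[-4.3,1.6,0.1],0.8,45],[[-4.3,1.7,0],0.7,45],[[-4.3,1.7,0.1],0.8,45],[[-2.6,1.1,0],0.4,45],[[-1.1,0.5,0],0.2,45],[[0,0,0],0,45],[[0,0,0],0,45]]}}

```text
time: 14.1
tool_pos: [0.6828, -0.0474, 0.0687]
tcp_rot: [179.7, -0.5, 96.2]
contact_force: [-0.1, 0.5, -0.3]
finger_gap: 0.0427
```

```bash
python3 -c "
from pl import *
from h import *
plan(.6814,-.0373,.04,96,45)
c=get_calibration('wrist');p,d=capture('wrist');cv2.imwrite('pics/w8.png',p)
import pickle;pickle.dump(c,open('pics/w8.pkl','wb'))
"
```

```text
t 14.1 pos [ 0.6828 -0.0474  0.0687] rot [179.75  -0.51  96.2 ] gap 0.0427 F [-0.1  0.5 -0.3]
1 dyaw -0.2 [[[1.0,-0.0,2.9],0.2,45]]
```

View pics/w8.png

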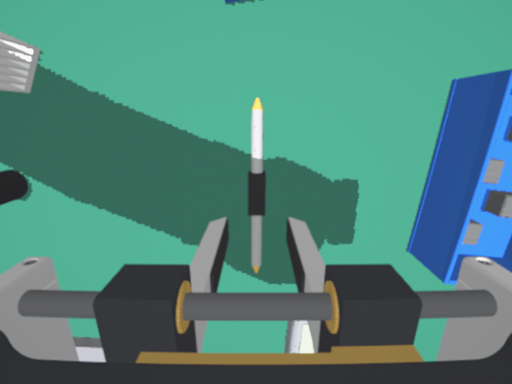

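```bash
python3 - <<'E'
from f import *
import pickle
c=pickle.load(open('pics/w8.pkl','rb'));
fit(c,"probe",[(0,.085,.008),(0,-.085,.008)],[(257.6,97),(256.3,272.5)],[.68,-.04,.1])
a=p2w(c,257.2,172,.016),p2w(c,257.2,214.5,.016);print(a)
E
```

```text
probe [ 0.6822 -0.0366] 5.8 rms px 0.14
(array([ 0.68013842, -0.01541561,  0.016     ]), array([ 0.68448907, -0.05530125,  0.016     ]))
```

Emit:
{"op": "play_rows", "data": {"targets": [[[0.6,0,1.2],0.2,45],[[0.4,0,1.5],0,45],[[0,0,1.2],0,45],[[0,0,0.7],0,45],[[0,0,0],0,45]]}}

```text
time: 14.65
tool_pos: [0.68, -0.0292, 0.0178]
tcp_rot: [179.8, -0.7, 96.4]
contact_force: [0.2, 0.1, -0.5]
finger_gap: 0.042
```

```bash
python3 -c "
from pl import *
plan(.682,-.0365,.004,95.8,45)
"
```

```text
t 14.65 pos [ 0.68   -0.0292  0.0178] rot [179.84  -0.67  96.39] gap 0.042 F [ 0.2  0.1 -0.5]
1 dyaw -0.6 [[[-0.7,0.1,1.4],0.6,45]]
```

Emit:
{"op": "play_rows", "data": {"targets": [[[-0.6,0.2,0.3],0.5,45],[[0,0,0.5],0,45],[[0,0,0.4],0,45],[[0,0,0],0,45],[[0,0,0],0,45]]}}

```text
time: 15.15
tool_pos: [0.6835, -0.0364, 0.0052]
tcp_rot: [179.8, -0.6, 95.8]
contact_force: [-0.1, -0.3, 0.0]
finger_gap: 0.0426
```

```bash
python3 -c "
from pl import *
plan(.682,-.0365,.004,95.8,45)
"
```

```text
t 15.15 pos [ 0.6835 -0.0364  0.0052] rot [179.79  -0.63  95.79] gap 0.0426 F [-0.1 -0.3  0. ]
1 dyaw 0.0 [[[0.0,-0.1,0.1],-0.0,45]]
```

Emit:
{"op": "play_rows", "data": {"targets": [[[0,0,0],0,20],[[0,0,0],0,5],[[0,0,0],0,5],[[0,0,0],0,5],[[0,0,0],0,5],[[0,0,-1.5],0,5],[[0,0,-3],0,5],[[0,0,-3],0,5],[[0,0,0],0,5]]}}

```text
time: 16.05
tool_pos: [0.6833, -0.0376, 0.0861]
tcp_rot: [179.8, -0.6, 95.8]
contact_force: [0.4, 0.2, 0.1]
finger_gap: 0.0159
```

```bash
python3 -c "
from pl import *
plan(.569,.2723,.09,102.24,5)
"
```

```text
t 16.05 pos [ 0.6833 -0.0376  0.0861] rot [179.78  -0.62  95.76] gap 0.0159 F [0.4 0.2 0.1]
9 dyaw 6.5 [[[2.6,-0.7,-0.0],-0.5,5],[[4.3,-1.1,-0.1],-0.9,5],[[4.3,-1.0,-0.1],-0.9,5],[[4.3,-0.9,-0.0],-0.9,5],[[4.4,-0.9,-0.1],-0.9,5],[[4.4,-0.8,-0.0],-0.8,5],[[4.3,-0.7,-0.1],-0.9,5],[[2.6,-0.4,0.0],-0.5,5],[[1.1,-0.1,0.0],-0.2,5]]
```

Emit:
{"op": "play_rows", "data": {"targets": [[[2.6,-0.7,0],-0.5,5],[[4.3,-1.1,0],-0.9,5],[[4.3,-1.0,0],-0.9,5],[[4.3,-0.9,0],-0.9,5],[[4.4,-0.9,0],-0.9,5],[[4.4,-0.8,0],-0.8,5],[[4.3,-0.7,0],-0.9,5],[[2.6,-0.4,0],-0.5,5],[[1,-0.1,0],-0.2,5],[[0,0,0],0,5],[[0,0,0],0,5]]}}

```text
time: 17.15
tool_pos: [0.5665, 0.2795, 0.0955]
tcp_rot: [179.4, -0.5, 102.3]
contact_force: [-0.2, -0.6, -0.6]
finger_gap: 0.0157
```

```bash
python3 -c "
from pl import *
from h import *
plan(.569,.2723,.06,102.24,5)
c=get_calibration('wrist');p,d=capture('wrist');cv2.imwrite('pics/w9.png',p)
import pickle;pickle.dump(c,open('pics/w9.pkl','wb'))
"
```

```text
t 17.15 pos [0.5665 0.2795 0.0955] rot [179.35  -0.53 102.3 ] gap 0.0157 F [-0.2 -0.6 -0.6]
1 dyaw -0.1 [[[-0.8,0.1,3.6],0.1,5]]
```

View pics/w9.png

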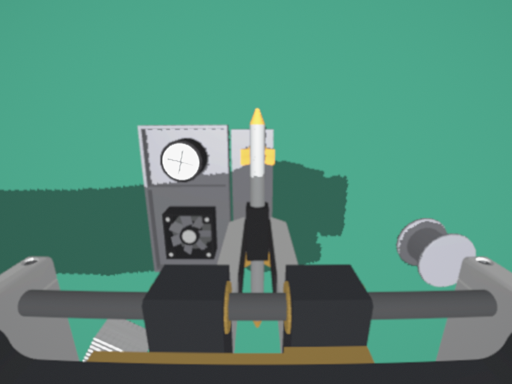

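Emit:
{"op": "play_rows", "data": {"targets": [[[-0.5,0.1,1.2],0,5],[[-0.2,0.1,1.5],0,5],[[0,0,0.9],0,5],[[0,0,0],0,5],[[0,0,0],0,5]]}}

```text
time: 17.7
tool_pos: [0.5723, 0.2668, 0.0551]
tcp_rot: [179.4, -0.4, 101.8]
contact_force: [0.4, -0.7, -0.7]
finger_gap: 0.0158
```

```bash
python3 -c "
from pl import *
from h import *
plan(.569,.2723,.045,102.24,5)
c=get_calibration('wrist');p,d=capture('wrist');cv2.imwrite('pics/w10.png',p)
crop(p,150,90,350,290,4,'pics/c13.png')
c=get_calibration('side');p,d=capture('side');cv2.imwrite('pics/s10.png',p)
crop(p,140,125,260,205,6,'pics/c14.png')
"
```

```text
t 17.7 pos [0.5723 0.2668 0.0551] rot [179.43  -0.4  101.84] gap 0.0158 F [ 0.4 -0.7 -0.7]
1 dyaw 0.4 [[[0.6,-0.2,1.0],-0.4,5]]
```

View pics/c13.png

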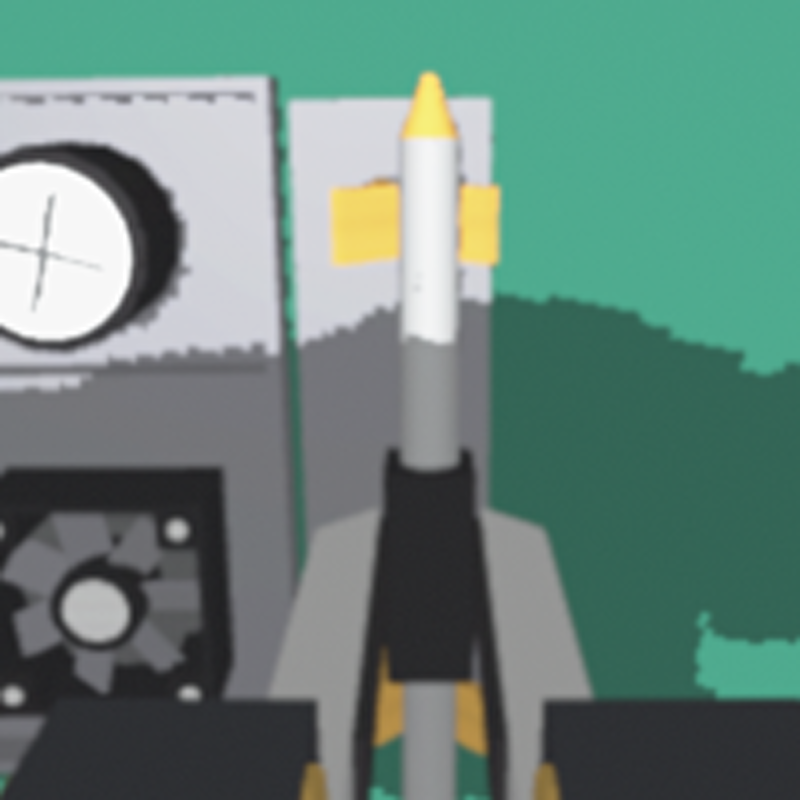

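View pics/c14.png

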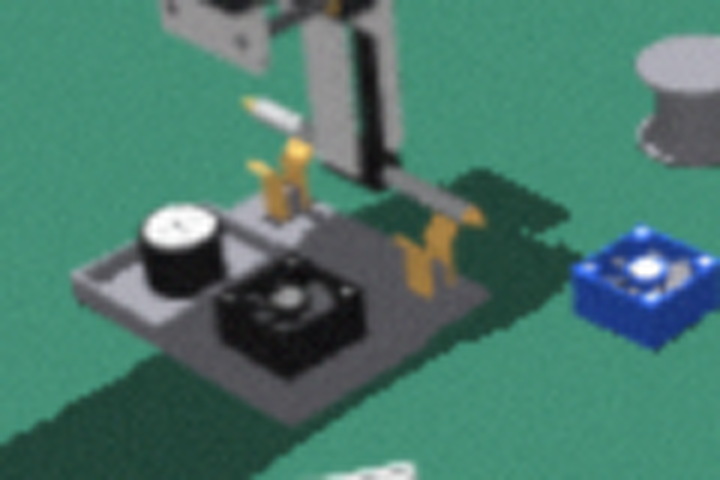

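Emit:
{"op": "play_rows", "data": {"targets": [[[0.4,-0.2,0.2],-0.4,5],[[0.2,-0.1,0.4],0,5],[[0,0,0.4],0,5],[[0,0,0],0,5],[[0,0,0],0,5]]}}

```text
time: 18.3
tool_pos: [0.5679, 0.2743, 0.0457]
tcp_rot: [179.3, -0.5, 102.4]
contact_force: [-0.6, 0.0, -1.5]
finger_gap: 0.0154
```

```bash
python3 -c "
from pl import *
from h import *
plan(.569,.2723,.0212,102.24,5)
c=get_calibration('wrist');p,d=capture('wrist');cv2.imwrite('pics/w11.png',p)
crop(p,150,90,350,290,4,'pics/c15.png')
"
```

```text
t 18.3 pos [0.5679 0.2743 0.0457] rot [179.32  -0.47 102.39] gap 0.0154 F [-0.6  0.  -1.5]
1 dyaw -0.2 [[[-0.2,0.1,2.5],0.2,5]]
```

View pics/c15.png

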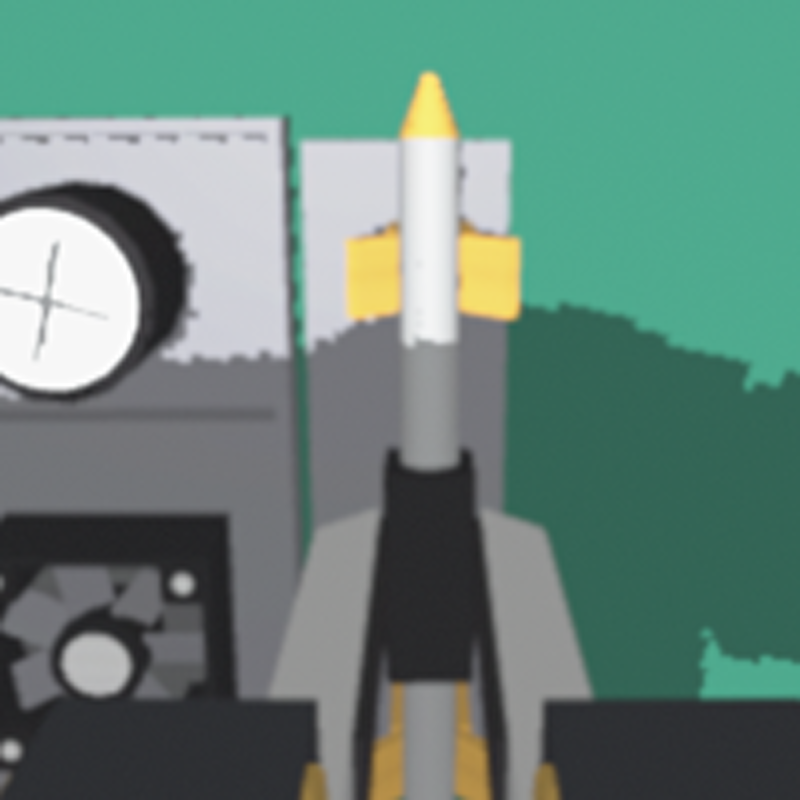

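Emit:
{"op": "play_rows", "data": {"targets": [[[-0.1,0,0.4],0,5],[[0,0,0.6],0,5],[[0,0,0.6],0,5],[[0,0,0.5],0,5],[[0,0,0.4],0,5],[[0,0,0.2],0,5]]}}

```text
time: 18.95
tool_pos: [0.569, 0.2734, 0.0194]
tcp_rot: [179.3, -0.6, 102.4]
contact_force: [-18.7, -5.7, 48.7]
finger_gap: 0.0154
```

Emit:
{"op": "play_rows", "data": {"targets": [[[0,0,0],0,5]]}}

```text
time: 19.05
tool_pos: [0.569, 0.2734, 0.0199]
tcp_rot: [179.3, -0.6, 102.3]
contact_force: [-0.0, -0.3, -0.3]
finger_gap: 0.0153
```

```bash
python3 -c "
from pl import *
from h import *
plan(.569,.2723,.0212,102.24,5)
c=get_calibration('wrist');p,d=capture('wrist');cv2.imwrite('pics/w12.png',p)
crop(p,150,90,350,290,4,'pics/c16.png')
c=get_calibration('side');p,d=capture('side');cv2.imwrite('pics/s12.png',p)
crop(p,140,125,260,205,6,'pics/c17.png')
"
```

```text
t 19.05 pos [0.569  0.2734 0.0199] rot [179.32  -0.59 102.35] gap 0.0153 F [-0.  -0.3 -0.3]
1 dyaw -0.1 [[[-0.1,-0.0,-0.1],0.1,5]]
```

View pics/c16.png

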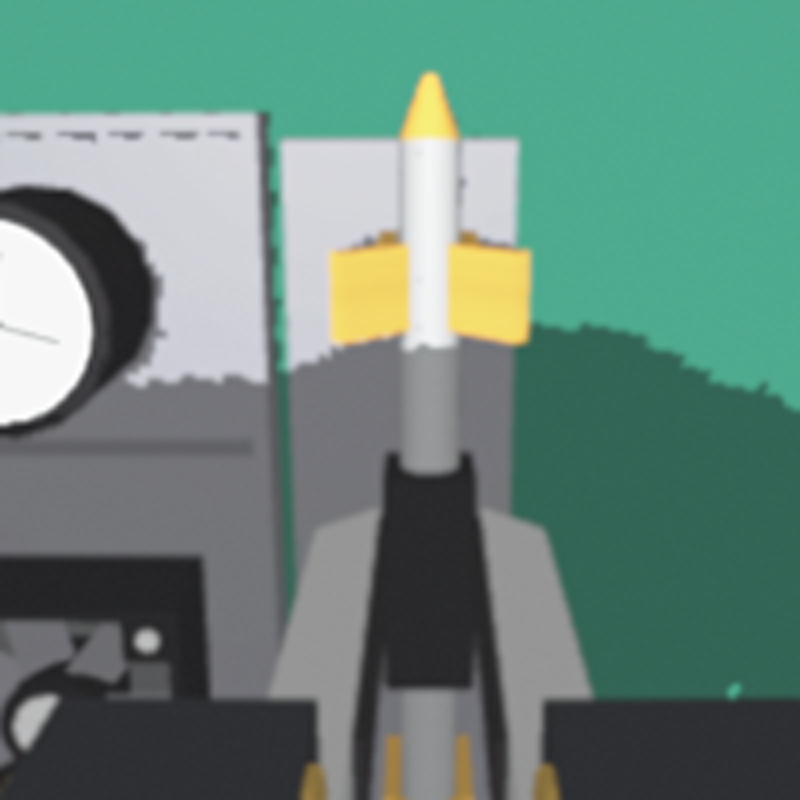

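View pics/c17.png

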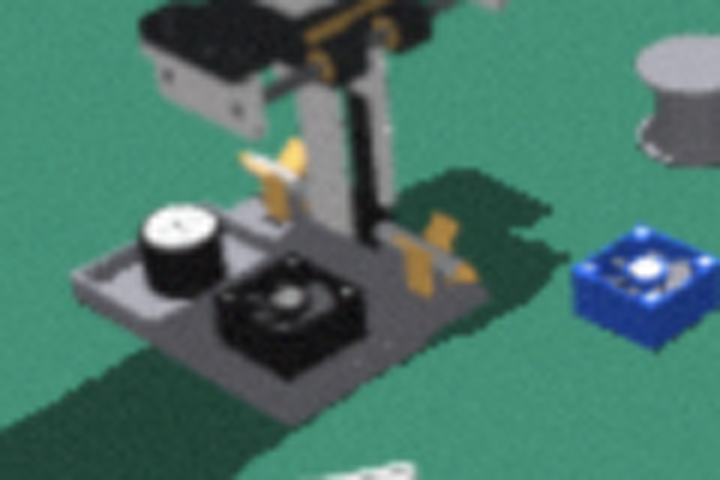

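Emit:
{"op": "play_rows", "data": {"targets": [[[0,0,0],0,35],[[0,0,0],0,35],[[0,0,0],0,35],[[0,0,-1],0,35],[[0,0,-2.5],0,35],[[0,0,-3],0,35],[[0,0,0],0,35]]}}

```text
time: 19.85
tool_pos: [0.5682, 0.272, 0.0868]
tcp_rot: [179.4, -0.5, 102.3]
contact_force: [1.2, 0.4, 0.1]
finger_gap: 0.0327
```

```bash
python3 -c "
from pl import *
from h import *
plan(.4445,.0608,.11,161.84,80)
c=get_calibration('wrist');p,d=capture('wrist');cv2.imwrite('pics/w13.png',p)
import pickle;pickle.dump(c,open('pics/w13.pkl','wb'))
c=get_calibration('side');p,d=capture('side');cv2.imwrite('pics/s13.png',p)
crop(p,140,125,260,205,6,'pics/c18.png')
"
```

```text
t 19.85 pos [0.5682 0.272  0.0868] rot [179.4   -0.51 102.32] gap 0.0327 F [1.2 0.4 0.1]
9 dyaw 59.5 [[[-1.4,-1.3,-0.2],-4.8,80],[[-2.2,-2.4,-0.3],-8.0,80],[[-1.9,-2.7,-0.3],-8.0,80],[[-1.5,-3.0,-0.3],-8.0,80],[[-1.0,-3.1,-0.3],-8.0,80],[[-0.6,-3.2,-0.3],-8.0,80],[[-0.1,-3.3,-0.3],-8.0,80],[[0.2,-2.0,-0.2],-4.7,80],[[0.1,-0.8,-0.1],-2.0,80]]
```

View pics/w13.png

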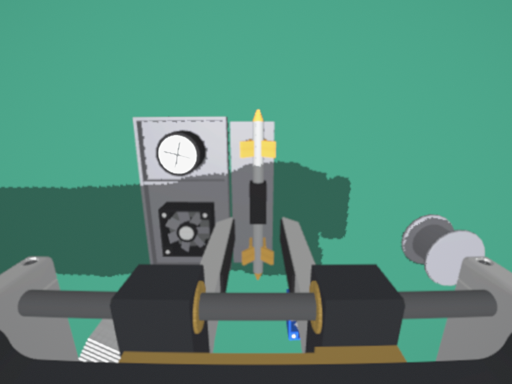

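View pics/c18.png

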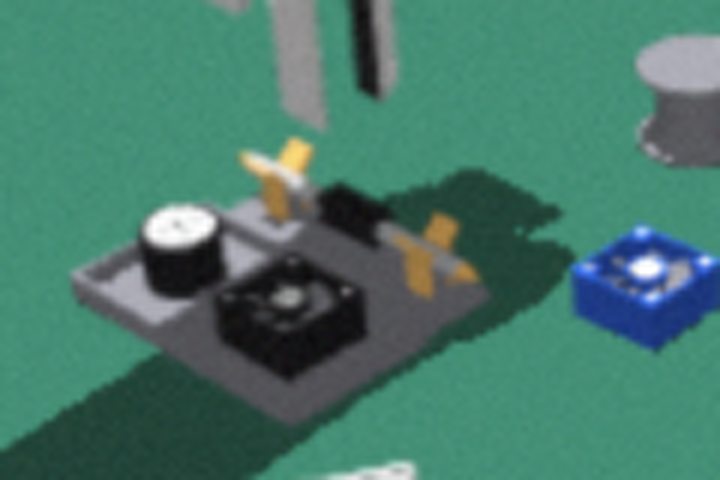

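Emit:
{"op": "play_rows", "data": {"targets": [[[-1.4,-1.3,-0.2],-4.8,80],[[-2.2,-2.4,-0.3],-8.0,80],[[-1.9,-2.7,-0.3],-8.0,80],[[-1.5,-3.0,-0.3],-8.0,80],[[-1.0,-3.1,-0.3],-8.0,80],[[-0.6,-3.2,-0.3],-8.0,80],[[-0.1,-3.3,-0.3],-8.0,80],[[0.2,-2.0,-0.2],-4.7,80],[[0.1,-0.8,0],-2.0,80],[[0,0,0],0,80],[[0,0,0],0,80]]}}

```text
time: 21.05
tool_pos: [0.436, 0.0506, 0.0974]
tcp_rot: [179.8, -0.3, 164.4]
contact_force: [-1.0, -0.2, 0.2]
finger_gap: 0.0752
```

```bash
python3 -c "
from pl import *
from h import *
plan(.4445,.0608,.06,161.84,80)
c=get_calibration('wrist');p,d=capture('wrist');cv2.imwrite('pics/w14.png',p)
import pickle;pickle.dump(c,open('pics/w14.pkl','wb'))
c=get_calibration('top');p,d=capture('top');cv2.imwrite('pics/t14.png',p);P=cloud(c,d)
crop(p,75,165,175,250,8,'pics/c19.png')
r=np.radians(12.24);Q=P[...,:2]-[.5688,.2724];X=Q[...,0]*np.cos(r)+Q[...,1]*np.sin(r);Y=-Q[...,0]*np.sin(r)+Q[...,1]*np.cos(r)
for a,b in((-.018,.018),(.024,.042),(-.042,-.024),(.062,.074),(-.074,-.062)):
  m=(abs(X)<.005)&(Y>a)&(Y<b);print(a,b,m.sum(),np.percentile(P[m][:,2],[50,90]) if m.sum() else 0)
m=(abs(X)<.1)&(abs(Y)<.1)&(P[...,2]>.005); print(np.c_[X[m],Y[m],P[m][:,2]].shape)
"
```

```text
t 21.05 pos [0.436  0.0506 0.0974] rot [179.82  -0.34 164.39] gap 0.0752 F [-1.  -0.2  0.2]
1 dyaw -2.6 [[[-0.5,1.2,3.7],2.6,80]]
-0.018 0.018 85 [0.03190348 0.03410777]
0.024 0.042 57 [0.02674538 0.03019339]
-0.042 -0.024 59 [0.02633256 0.02931296]
0.062 0.074 34 [0.02783086 0.02979789]
-0.074 -0.062 38 [0.02682124 0.03016767]
(2688, 3)
```

View pics/w14.png

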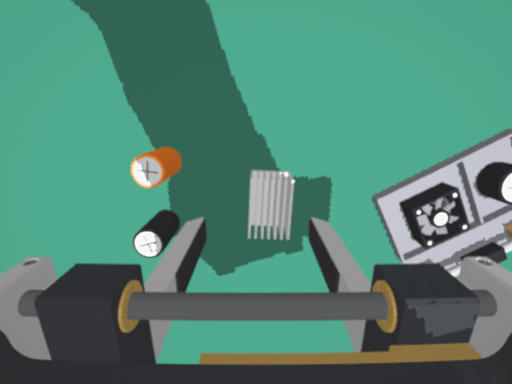

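View pics/c19.png

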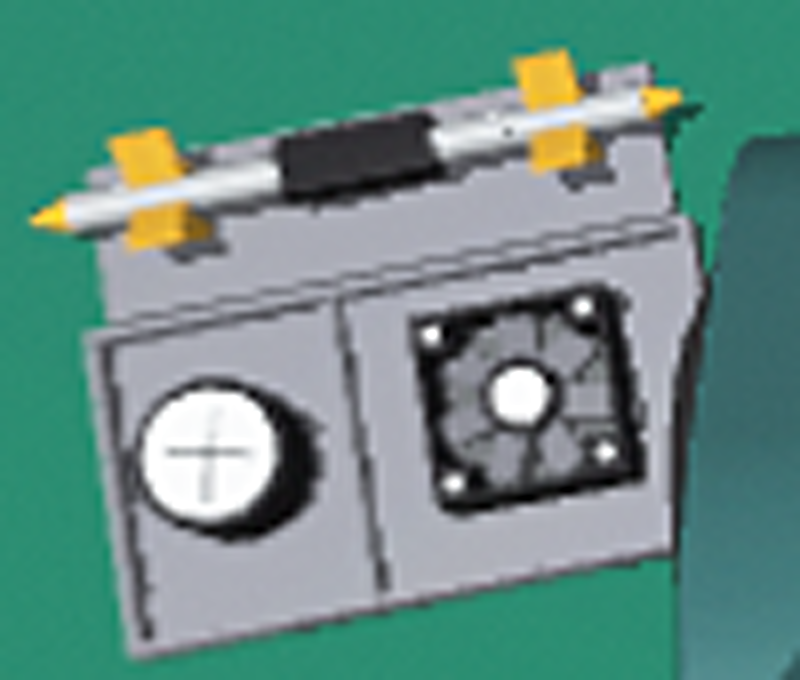

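Emit:
{"op": "play_rows", "data": {"targets": [[[-0.3,0.7,1],1.3,80],[[-0.2,0.5,1.8],1.3,80],[[0,0,1],0,80],[[0,0,0],0,80],[[0,0,0],0,80]]}}

```text
time: 21.65
tool_pos: [0.4454, 0.0647, 0.0558]
tcp_rot: [179.9, -0.4, 161.7]
contact_force: [-0.6, -0.8, -0.1]
finger_gap: 0.0749
```

```bash
python3 -c "
from pl import *
plan(.4445,.0608,.018,161.84,80)
"
```

```text
t 21.65 pos [0.4454 0.0647 0.0558] rot [179.88  -0.38 161.7 ] gap 0.0749 F [-0.6 -0.8 -0.1]
1 dyaw 0.1 [[[-0.0,-0.4,3.8],-0.1,80]]
```

Emit:
{"op": "play_rows", "data": {"targets": [[[0,-0.3,1],0,80],[[0,-0.1,1.4],0,80],[[0,0,0.9],0,80],[[0,0,0.4],0,80],[[0,0,0],0,50],[[0,0,0],0,20],[[0,0,0],0,15],[[0,0,0],0,15],[[0,0,0],0,15],[[0,0,0],0,15]]}}

```text
time: 22.65
tool_pos: [0.4452, 0.0606, 0.0186]
tcp_rot: [179.8, -0.2, 161.7]
contact_force: [-0.3, -0.0, -1.0]
finger_gap: 0.0396
```

```bash
python3 -c "
from pl import *
from h import *
c=get_calibration('wrist');p,d=capture('wrist');cv2.imwrite('pics/w15.png',p)
"
```

```text
(no output)
```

View pics/w15.png

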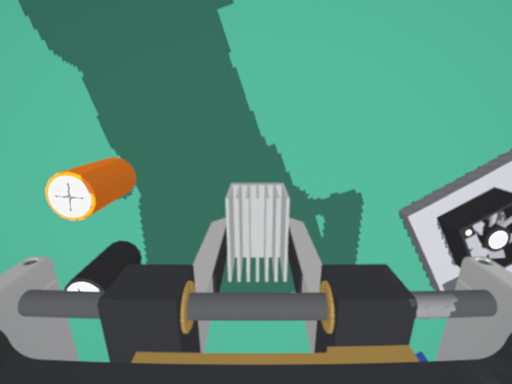

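Emit:
{"op": "play_rows", "data": {"targets": [[[0,0,-1.5],0,15],[[0,0,-3],0,15],[[0,0,-3],0,15],[[0,0,-2.5],0,15],[[0,0,0],0,15]]}}

```text
time: 23.2
tool_pos: [0.4444, 0.0596, 0.1216]
tcp_rot: [179.9, -0.3, 161.7]
contact_force: [-0.5, -0.7, -1.4]
finger_gap: 0.04
```

```bash
python3 -c "
from pl import *
plan(.5217,-.2831,.115,185.03,15)
"
```

```text
t 23.2 pos [0.4444 0.0596 0.1216] rot [179.86  -0.32 161.66] gap 0.04 F [-0.5 -0.7 -1.4]
9 dyaw 23.4 [[[-1.5,-2.4,0.1],-1.9,15],[[-2.3,-4.1,0.1],-3.1,15],[[-2.1,-4.2,0.1],-3.1,15],[[-1.8,-4.4,0.1],-3.1,15],[[-1.6,-4.4,0.1],-3.2,15],[[-1.3,-4.5,0.1],-3.1,15],[[-1.1,-4.6,0.0],-3.2,15],[[-0.5,-2.8,0.0],-1.9,15],[[-0.2,-1.2,0.1],-0.8,15]]
```

Emit:
{"op": "play_rows", "data": {"targets": [[[-1.5,-2.4,0],-1.9,15],[[-2.3,-4.1,0],-3.1,15],[[-2.1,-4.2,0],-3.1,15],[[-1.8,-4.4,0],-3.1,15],[[-1.6,-4.4,0.1],-3.2,15],[[-1.3,-4.5,0.1],-3.1,15],[[-1.1,-4.6,0],-3.2,15],[[-0.5,-2.8,0],-1.9,15],[[-0.2,-1,0],-0.8,15],[[0,0,0],0,15],[[0,0,0],0,15]]}}

```text
time: 24.3
tool_pos: [0.524, -0.2917, 0.1088]
tcp_rot: [179.5, -0.6, -173.6]
contact_force: [-0.3, 1.0, -1.9]
finger_gap: 0.0402
```

```bash
python3 -c "
from pl import *
from h import *
plan(.5217,-.2831,.06,185.03,15)
c=get_calibration('wrist');p,d=capture('wrist');cv2.imwrite('pics/w16.png',p)
import pickle;pickle.dump(c,open('pics/w16.pkl','wb'))
"
```

```text
t 24.3 pos [ 0.524  -0.2917  0.1088] rot [ 179.53   -0.55 -173.64] gap 0.0402 F [-0.3  1.  -1.9]
2 dyaw -1.3 [[[0.1,0.4,2.4],0.7,15],[[0.0,0.5,2.5],0.6,15]]
```

View pics/w16.png

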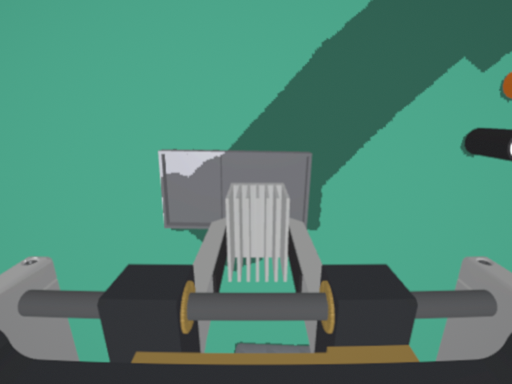

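```bash
python3 - <<'E'
from f import *
import pickle
c=pickle.load(open('pics/w16.pkl','rb'))
fit(c,"tray",[(-.043,-.0795,.014),(-.043,.0795,.014),(.043,-.0795,.014)],[(158.5,150.5),(312,150.5),(166,229)],[.5,-.3,.1])
E
```

```text
tray [ 0.5237 -0.3133] 6.49 rms px 0.41
```

Emit:
{"op": "play_rows", "data": {"targets": [[[0.1,0.5,1.5],0.7,15],[[0,0.3,2.5],0.4,15],[[0,0,2],0,15],[[0,0,1],0,15],[[0,0,0],0,15],[[0,0,0],0,15]]}}

```text
time: 24.95
tool_pos: [0.5227, -0.2761, 0.0378]
tcp_rot: [179.5, -0.4, -174.5]
contact_force: [0.1, -0.5, -1.3]
finger_gap: 0.0396
```

```bash
python3 -c "
from pl import *
plan(.5215,-.283,.0216,185.03,15)
"
```

```text
t 24.95 pos [ 0.5227 -0.2761  0.0378] rot [ 179.46   -0.45 -174.45] gap 0.0396 F [ 0.1 -0.5 -1.3]
1 dyaw -0.5 [[[0.2,-0.7,1.6],0.5,15]]
```

Emit:
{"op": "play_rows", "data": {"targets": [[[0.1,-0.5,0.2],0.4,15],[[0,0,0.6],0,15],[[0,0,0.4],0,15],[[0,0,0.2],0,15],[[0,0,0.1],0,15],[[0,0,0],0,15]]}}

```text
time: 25.55
tool_pos: [0.5233, -0.2822, 0.0239]
tcp_rot: [179.5, -0.3, -174.9]
contact_force: [-0.2, -0.1, -0.8]
finger_gap: 0.0395
```

Emit:
{"op": "play_rows", "data": {"targets": [[[0,0,0.2],0,15],[[0,0,0.1],0,15],[[0,0,0.1],0,15],[[0,0,0],0,15]]}}

```text
time: 25.95
tool_pos: [0.5235, -0.2822, 0.0219]
tcp_rot: [179.5, -0.2, -174.9]
contact_force: [0.2, 0.4, -2.5]
finger_gap: 0.0401
```

Emit:
{"op": "play_rows", "data": {"targets": [[[0,0,0.15],0,15],[[0,0,0],0,15],[[0,0,0],0,58],[[0,0,0],0,58],[[0,0,0],0,58],[[0,0,-1],0,58],[[0,0,-2.5],0,58],[[0,0,-4],0,58],[[0,0,-1],0,58],[[0,0,0],0,58]]}}

```text
time: 26.95
tool_pos: [0.524, -0.283, 0.1108]
tcp_rot: [179.5, -0.2, -174.9]
contact_force: [-0.9, 0.2, 0.0]
finger_gap: 0.0545
```

```bash
python3 -c "
from pl import *
from h import *
plan(.4405,-.055,.115,95.03,70)
c=get_calibration('wrist');p,d=capture('wrist');cv2.imwrite('pics/w17.png',p)
"
```

```text
t 26.95 pos [ 0.524  -0.283   0.1108] rot [ 179.52   -0.2  -174.91] gap 0.0545 F [-0.9  0.2  0. ]
13 dyaw -90.1 [[[0.3,1.2,-0.0],4.7,70],[[0.7,2.0,-0.0],7.9,70],[[1.0,1.9,-0.0],7.9,70],[[1.2,1.7,-0.0],7.9,70],[[1.5,1.5,-0.1],7.9,70],[[1.7,1.3,-0.0],7.8,70],[[1.8,1.1,-0.1],7.9,70],[[2.0,0.8,-0.0],7.8,70],[[2.0,0.6,-0.1],7.9,70],[[2.1,0.3,-0.0],7.8,70],[[2.1,-0.0,-0.1],7.9,70],[[1.3,-0.2,-0.0],4.7,70],[[0.5,-0.1,-0.0],2.0,70]]
```

View pics/w17.png

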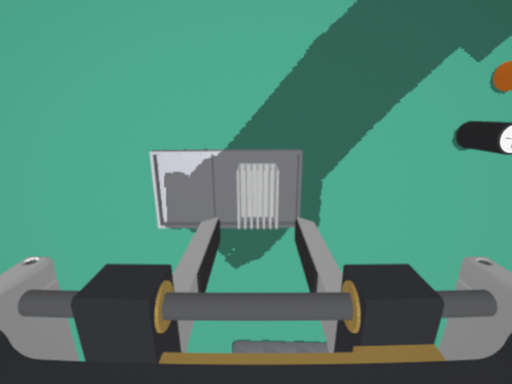

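```bash
python3 -c "
from pl import *
plan(.4408,-.0551,.11,185.03,65)
"
```

```text
t 27.0 pos [ 0.5239 -0.2831  0.1103] rot [ 179.51   -0.21 -174.92] gap 0.0544 F [ 0.8 -0.2  0.7]
7 dyaw -0.1 [[[0.7,2.6,0.0],0.0,65],[[1.1,4.3,0.0],0.0,65],[[1.2,4.3,0.0],0.0,65],[[1.1,4.3,0.0],0.0,65],[[1.2,4.3,0.0],0.0,65],[[0.7,2.6,0.0],0.0,65],[[0.3,1.0,0.0],0.1,65]]
```

Emit:
{"op": "play_rows", "data": {"targets": [[[0.7,2.6,0],0,65],[[1.1,4.3,0],0,65],[[1.2,4.3,0],0,65],[[1.1,4.3,0],0,65],[[1.2,4.3,0],0,65],[[0.7,2.6,0],0,65],[[0.2,0.5,0],0,65],[[0,0,0],0,65],[[0,0,0],0,65]]}}

```text
time: 27.9
tool_pos: [0.4342, -0.0535, 0.1048]
tcp_rot: [179.5, -0.8, -174.9]
contact_force: [0.0, -0.2, -0.6]
finger_gap: 0.0614
```

```bash
python3 -c "
from pl import *
from h import *
plan(.4408,-.0551,.07,185.03,65)
c=get_calibration('wrist');p,d=capture('wrist');cv2.imwrite('pics/w18.png',p)
import pickle;pickle.dump(c,open('pics/w18.pkl','wb'))
"
```

```text
t 27.9 pos [ 0.4342 -0.0535  0.1048] rot [ 179.52   -0.8  -174.93] gap 0.0614 F [ 0.  -0.2 -0.6]
1 dyaw -0.0 [[[-0.6,-0.2,3.5],0.0,65]]
```

View pics/w18.png

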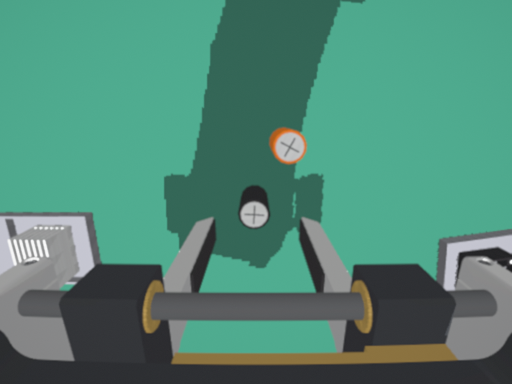

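```bash
python3 - <<'E'
from f import *
import pickle
c=pickle.load(open('pics/w18.pkl','rb'))
print(p2w(c,254,214,.055),p2w(c,289,147,.055))
E
```

```text
[ 0.44094837 -0.05517885  0.055     ] [ 0.37770077 -0.03049851  0.055     ]
```

Emit:
{"op": "play_rows", "data": {"targets": [[[-0.4,-0.2,1],0,65],[[-0.2,0,1.2],0,65],[[0,0,0.6],0,65],[[0,0,0],0,65],[[0,0,0],0,65]]}}

```text
time: 28.45
tool_pos: [0.4407, -0.0583, 0.0727]
tcp_rot: [179.6, -0.9, -175.2]
contact_force: [-0.2, -0.0, 0.1]
finger_gap: 0.0612
```

Emit:
{"op": "play_rows", "data": {"targets": [[[0,0.2,0.8],0,65],[[0,0.1,1.5],0,65],[[0,0,1.3],0,65],[[0,0,0.7],0,65],[[0,0,0],0,65],[[0,0,0],0,65]]}}

```text
time: 29.05
tool_pos: [0.4402, -0.0543, 0.0279]
tcp_rot: [179.6, -0.8, -175.2]
contact_force: [-0.3, -1.3, 0.0]
finger_gap: 0.0613
```

Emit:
{"op": "play_rows", "data": {"targets": [[[0,0,0],0,40],[[0,0,0],0,15],[[0,0,0],0,8],[[0,0,0],0,8],[[0,0,0],0,8],[[0,0,0],0,8],[[0,0,-1.5],0,8],[[0,0,-3],0,8],[[0,0,-3.5],0,8],[[0,0,0],0,8]]}}

```text
time: 30.05
tool_pos: [0.4413, -0.055, 0.1114]
tcp_rot: [179.6, -0.8, -175.2]
contact_force: [0.3, 0.9, -1.0]
finger_gap: 0.0295
```

```bash
python3 -c "
from pl import *
plan(.5283,-.3607,.115,185.03,8)
"
```

```text
t 30.05 pos [ 0.4413 -0.055   0.1114] rot [ 179.6    -0.82 -175.24] gap 0.0295 F [ 0.3  0.9 -1. ]
9 dyaw 0.3 [[[-0.5,-2.5,-0.0],-0.0,8],[[-0.8,-4.2,-0.1],-0.0,8],[[-0.8,-4.2,-0.0],-0.0,8],[[-0.8,-4.2,-0.1],-0.1,8],[[-0.8,-4.2,-0.0],-0.0,8],[[-0.8,-4.2,-0.1],-0.1,8],[[-0.9,-4.2,-0.0],-0.0,8],[[-0.5,-2.5,-0.0],-0.1,8],[[-0.2,-1.0,-0.1],0.0,8]]
```

Emit:
{"op": "play_rows", "data": {"targets": [[[-0.5,-2.5,0],0,8],[[-0.8,-4.2,0],0,8],[[-0.8,-4.2,0],0,8],[[-0.8,-4.2,0],0,8],[[-0.8,-4.2,0],0,8],[[-0.8,-4.2,0],0,8],[[-0.9,-4.2,0],0,8],[[-0.5,-2.5,0],0,8],[[-0.2,-0.6,0],0,8],[[0,0,0],0,8],[[0,0,0],0,8]]}}

```text
time: 31.15
tool_pos: [0.5297, -0.365, 0.1013]
tcp_rot: [179.4, -1.0, -174.8]
contact_force: [0.1, -0.2, -0.2]
finger_gap: 0.0295
```

```bash
python3 -c "
from pl import *
from h import *
plan(.5283,-.3607,.06,185.03,8)
c=get_calibration('wrist');p,d=capture('wrist');cv2.imwrite('pics/w19.png',p)
"
```

```text
t 31.15 pos [ 0.5297 -0.365   0.1013] rot [ 179.36   -0.98 -174.85] gap 0.0295 F [ 0.1 -0.2 -0.2]
1 dyaw -0.1 [[[0.1,0.4,4.1],0.1,8]]
```

View pics/w19.png

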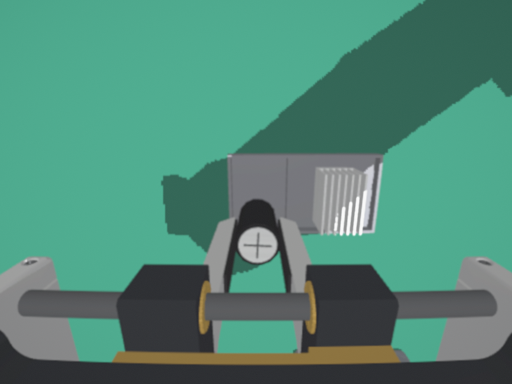

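Emit:
{"op": "play_rows", "data": {"targets": [[[0.1,0.3,1.2],0,8],[[0,0.1,2],0,8],[[0,0,1.5],0,8],[[0,0,0.7],0,8],[[0,0,0],0,8],[[0,0,0],0,8]]}}

```text
time: 31.8
tool_pos: [0.5279, -0.3544, 0.044]
tcp_rot: [179.2, -0.9, -174.5]
contact_force: [-0.3, -0.6, -1.0]
finger_gap: 0.0293
```

Emit:
{"op": "play_rows", "data": {"targets": [[[0,-0.5,0.2],0.5,8],[[0,-0.1,0.4],0,8],[[0,0,0.4],0,8],[[0,0,0.1],0,8],[[0,0,0],0,8]]}}

```text
time: 32.3
tool_pos: [0.529, -0.3618, 0.0336]
tcp_rot: [179.3, -0.8, -175.1]
contact_force: [0.5, 0.0, -0.9]
finger_gap: 0.0292
```

Contact is expected at TCP z ≈ 0.031.

Emit:
{"op": "play_rows", "data": {"targets": [[[0,0,0.2],0,8],[[0,0,0.1],0,8],[[0,0,0.1],0,8],[[0,0,0],0,8]]}}

```text
time: 32.7
tool_pos: [0.5296, -0.3622, 0.0327]
tcp_rot: [179.3, -0.7, -175.1]
contact_force: [-0.6, -0.0, 0.2]
finger_gap: 0.0293
```

Emit:
{"op": "play_rows", "data": {"targets": [[[0,0,0.25],0,8],[[0,0,0.1],0,8],[[0,0,0],0,8]]}}

```text
time: 33.0
tool_pos: [0.5306, -0.3624, 0.0323]
tcp_rot: [179.4, -0.6, -175.1]
contact_force: [0.4, 0.4, -0.4]
finger_gap: 0.0294
```

Touching (it resists further descent). Release and rise.

Emit:
{"op": "play_rows", "data": {"targets": [[[0,0,0],0,45],[[0,0,0],0,45],[[0,0,0],0,45],[[0,0,-1],0,45],[[0,0,-2.5],0,45],[[0,0,-4],0,45],[[0,0,-3],0,45],[[0,0,0],0,45]]}}

```text
time: 33.8
tool_pos: [0.5313, -0.3635, 0.1422]
tcp_rot: [179.4, -0.6, -175.1]
contact_force: [-0.4, -0.2, -0.1]
finger_gap: 0.0424
```

```bash
python3 -c "
from pl import *
from h import *
plan(.35,-.36,.2,185.03,45)
c=get_calibration('wrist');p,d=capture('wrist');cv2.imwrite('pics/w20.png',p)
c=get_calibration('side');p,d=capture('side');cv2.imwrite('pics/s20.png',p)
c=get_calibration('top');p,d=capture('top');cv2.imwrite('pics/t20.png',p)
"
```

```text
t 33.8 pos [ 0.5313 -0.3635  0.1422] rot [ 179.35   -0.64 -175.12] gap 0.0424 F [-0.4 -0.2 -0.1]
6 dyaw 0.1 [[[2.4,0.3,-0.8],-0.0,45],[[4.1,0.4,-1.3],-0.0,45],[[4.0,0.4,-1.3],-0.1,45],[[4.1,0.4,-1.3],-0.0,45],[[2.4,0.3,-0.8],-0.0,45],[[1.0,0.1,-0.3],-0.0,45]]
```

View pics/w20.png

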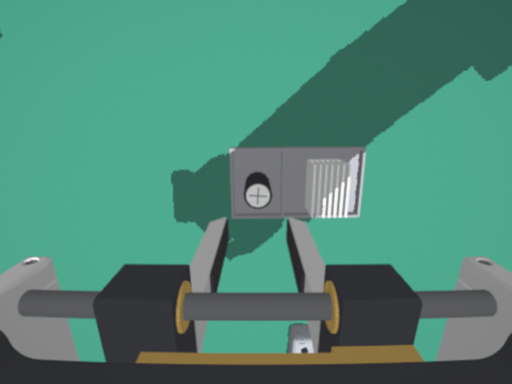

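View pics/s20.png

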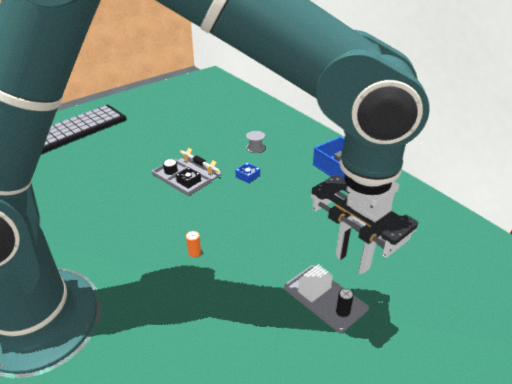

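View pics/t20.png

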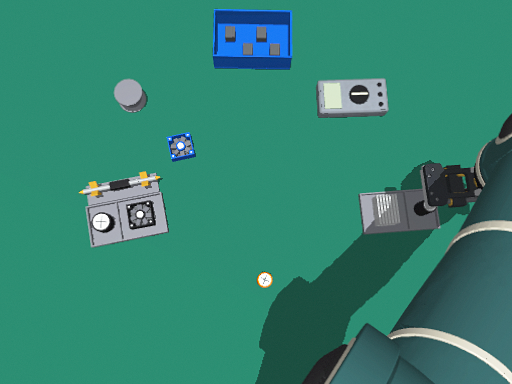

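```bash
python3 - <<'E'
from f import *
c=get_calibration('top');p,d=capture('top');P=cloud(c,d)
def loc(t,u,v,z):
    w=p2w(c,u,v,z)[:2]-t[:2];r=np.radians(t[2]);return np.round([w[0]*np.cos(r)+w[1]*np.sin(r),-w[0]*np.sin(r)+w[1]*np.cos(r)],4)
C=(.4985,.257,12.24);Q=(.5241,-.3134,5.2)
print("squat",loc(C,*px([(208,452)],75,165,8)[0],.033),"fan",loc(C,*px([(520,395)],75,165,8)[0],.028),"probe",loc(C,*px([(362,157)],75,165,8)[0],.032),"hs",loc(Q,386,209,.043),"reel/meter px see pics")
for n,u,v in(("squat",101,221),("fan hub",140,214),("probe",120,184),("hs",382,205)): print(n,np.median(P[v-2:v+3,u-2:u+3,2]).round(4))
w=get_calibration('wrist');p,d=capture('wrist')
x=p2w(w,258,195,.058)[:2]-Q[:2];r=np.radians(Q[2]);print("tall",x[0]*np.cos(r)+x[1]*np.sin(r),-x[0]*np.sin(r)+x[1]*np.cos(r)); Pw=cloud(w,d);print(np.median(Pw[190:200,253:263,2]),np.median(Pw[175:200,325:340,2]))
x=p2w(w,333,188,.043)[:2]-Q[:2];print("hs",x[0]*np.cos(r)+x[1]*np.sin(r),-x[0]*np.sin(r)+x[1]*np.cos(r))
s=read_state();print(s["time"],s["qvel"].round(2),s["contact_force"].round(1))
a=cv2.imread('pics/top0.png');b=cv2.imread('pics/t20.png')
for n,R in(("reel",np.s_[75:115,110:150]),("meter",np.s_[75:120,315:392])): print(n,cv2.absdiff(a[R],b[R]).max(axis=2).mean())
E
```

```text
squat [0.0017 0.0477] fan [ 0.0014 -0.031 ] probe [ 0.0703 -0.0016] hs [0.0007 0.035 ] reel/meter px see pics
squat 0.0331
fan hub 0.0263
probe 0.0318
hs 0.0423
tall -0.002358128210566554 -0.046490342220900836
0.05780502069337688 0.03737224628967606
hs -0.0051031488916584485 0.034125807514808384
34.05 [-0.06  0.36  0.01 -0.09  0.1  -0.02 -0.08] [ 0.9 -0.4 -0.5]
reel 10.808125
meter 11.334199134199133
```

```bash
python3 -c "
from plant import *
print(hand_in())"
```

```text
the job is handed in; nothing more can be done
None
```

Both kits are made up and handed in, at about 34 s of the 122 s allowed. `hand_in()` reports no verdict.

| Part | Place in its tray (mm) | Last check |
|---|---|---|
| Fan | clip_tray x 1, y −31 | Flat in the large cell; hub at 26 mm, no reading of its 28 mm top |
| Squat capacitor | clip_tray x 2, y 48 | Top at 33 mm, so on the floor |
| Probe | about 2 mm off the rail line and its middle | Grip top at 32 mm and both rod ends near 29 mm, the fully home heights |
| Heat sink | plain_tray x −5 to 1, y 34 to 35 | Fins up; top camera reads 42 mm against 43 mm expected |
| Tall capacitor | plain_tray x −2, y −46 | Top at 58 mm, so on the floor |

- **Heat sink:** the two cameras differ by about 6 mm in its x, well inside the ±23 mm allowed. The wrist camera's 37 mm height was taken over its fins, so I discounted it.
- **Probe:** pressing it in peaked at about 49 N at the wrist, more than the clips should need but under the 120 N limit. The reading returned to zero once it was home.
- **Bystanders:** the solder reel and meter sit at the same pixels as at the start by eye. I ran an image difference there but had nothing to compare it with, so it settles nothing. The orange capacitor and blue fan were not touched.

The gripper was clear of everything with no contact force at hand-in.

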